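# Size the salvaged parts and stow the keepers

## Robot

A 6-joint arm with a two-finger parallel gripper is mounted at the origin on the work surface. World frame = base frame: x ahead of the robot, y to its left, z up, the work surface at z = 0. Lengths are in m, angles in rad, forces in N, time in s.
With the tool pointing down it reaches from about 0.375 to 0.975 m from the base axis. Payload 3.8 kg.
Tool frame: the origin (TCP) lies at the very end of the fingers, on their centre line; the grasp point (between the pads) lies bot.grasp_offset behind it (bot.grasp_offset is the distance from the TCP to the grasp point, in m); y points along the fingers, x is the direction in which the jaws open and shut, and the axes are right-handed (so a half turn about y gives the same grasp; the last joint's range is limited). The gripper opens to 85 mm and grips with 20 to 120 N. Pads are 22 mm wide; open, the fingers measure 114 mm over their backs; the gripper's body (76 mm by 85 mm) begins 54 mm behind the grasp point. The pads swing forward as they close: fully open they stand 13 mm farther back than shut.
Start: joints at [1.281, 0.264, 1.604, -0, 1.274, -0.037], TCP at [0.169, 0.654, 0.231] pointing down, gripper open.
Joint ranges: [-2.63, 2.63], [-0.94, 2.18], [0.31, 2.57], [-1.31, 4.45], [0, 2.66], [-2.55, 2.55]. Speed limits (rad/s): [2.57, 2.57, 3.14, 3.14, 3.14, 3.14].

## Interface

Orientations are given as a rotation vector (axis times angle).
In Python, from workcell import sensors, read_camera, job, bot gives the robot as it stands.
- The arm moves only by the tool arm_command, never from a script. Its argument "deltas" is a list of rows, each a list of 4 numbers: the shift along the tool's x, y, z in m, then the turn about the tool's y in rad. A call has 1 to 20 rows; each row shifts and turns the commanded pose from where the row before left it, along the tool's axes as they then stand; what a row does not reach is not made up. A row lasts 1/8 s, in which the tool goes at most 62.5 mm and 10.7 degrees, less where a joint would pass 70% of its speed; a pose out of reach is approached as far as the arm can. A call is refused whole if a number of a shift passes 0.0625 or a number of a turn 0.188, either way. A call with a gripper value outside its range is refused whole. "fingers" is the finger opening in m, from 0 to 0.0854, set as the call begins (left out, the last holds). The fingers move at their own pace and stop on an object; "newtons" is the grip in N (left out, the last holds). Time passes only in rows, so rows that do not move let the fingers close. It gives the time, the measured TCP pose, the force and the opening at its end, in the units of the state.
- sensors.read_state(): the state, without advancing time (a new reading comes with each control period).
- read_camera(name): name is "scene" or "top"; returns a dict with "color" (384x512x3 uint8, red, green, blue), "vfov" (degrees; the focal length in pixels is half the picture's height over the tangent of half this angle, whatever the lens; pixels are square), "cx", "cy" (the principal point, pixels), "R" (3x3) and "t" (3): a world point X has camera coordinates R X + t. Camera axes: x right, y down, z forward; pixel columns grow to the right and rows downward; lengths in m; the calibration is good to about 2 mm. A picture is of the moment at which its call begins. There is no depth.
- job.finish_job(): hands the job in, once; it reports no verdict.
The state is a dict: "time": time; "q": joint angles; "joint_vel": joint speeds; "joint_torque": joint torques, N m; "tool_pos": TCP position; "tcp_rot": TCP orientation; "wrist_force": force on the tool from outside, world axes, zero at the start; "torque": the same for the moment, N m; "width": opening from 0.0 (shut) to 1.0 (fully open).
Only numpy, scipy, OpenCV 4.12 (cv2) and the standard library are available. Lean on these libraries where they do the work, as an engineer would, in place of code of your own. Each camera call takes 0.05 s, during which the arm holds its last target.

## Task

Sort the salvage from this stripped power supply: tip the pan of mixed parts out onto the grate so that the small spacers drop through into the catch box, and set the empty pan back upright on the bench. Then pick the large parts off the grate and put them into the kit tray, pull the fuse out of its spring clips and lay it in the tray with them, and when everything is in, swing the tray's keeper bar shut until it snaps home. Leave the meter, screwdriver, solder spool and jar where they are.

Things in the scene. Friction and masses are not known exactly. Their poses are not given: they have to be found in the camera images.
- pan_tab (a point): Grip point on the handle tab of the loose steel tipping pan that holds the mixed parts (pan 0.16 kg empty). The tab is an upright dark plate behind the pan's rear (+x) wall, 8 mm thick along x, 40 mm wide along y; this point is 60 mm above the pan's underside, the tab's top 80 mm. z up out of the pan; -x points from the tab to the pouring lip.
- pan_lip (a point): Middle of the pan's pouring lip, its open front edge (-x end), 133 mm in -x from the tab point and 51 mm below it. The pan is 100 mm wide with 32 mm walls on the three other sides; the smooth floor, 3 mm thick, rises to 9 mm at the lip. Parts begin to slide out with the lip tipped down some 30 degrees; 45 to 50 degrees empties it.
- grate_top (a point): Sizing grate, fixed: an aluminium catch box 178 x 178 mm outside, 66 mm high, walls 5 mm, floor 4 mm, with six round steel bars (6 mm thick, 24 mm apart, 18 mm gaps) along its x. This point is the centre of the grate at the height of the bars' tops, 52 mm above the bench; the rim stands 14 mm higher. z up.
- tray_in (a point): Kit tray, grey painted, fixed to the bench. This point is the centre of its inner floor, 5 mm above the bench. Inside 140 mm (x) by 150 mm (y); walls 5 mm thick, 35 mm high above the floor. z up.
- keeper (a joint): Angle of the tray's keeper bar, rad: 0 = shut, across the tray; grows as the bar swings level over the tray's +y side; 1.57 = open, along the far (+x) wall. Light friction keeps it where left. In the last 0.25 rad it overruns a brass spring ball on the near wall (5 to 8 N at the pin), which snaps up behind the bar and holds it at 0, against a stop.
- keeper_hinge (a point): Upright hinge axis of the keeper bar, in the middle of the tray's far (+x) wall; this point is half-way up the bar, 48 mm above the bench. Axes as the tray's.
- keeper_pin (a point): Middle of the keeper bar's grip pin: an upright round dark-steel pin, 16 mm thick, 30 mm tall, 160 mm from the hinge axis near the bar's free end. The bar is flat steel, 20 mm wide, 8 mm thick, its top 52 mm above the bench; the pin reaches to 82 mm. Swung shut, the pin stands just outside the near (-x) wall.
- fuse_mid (a point): Centre of a cartridge fuse, a cylinder 20 mm thick, 76 mm long along its x, white with brass caps, 50 g. It starts level in a fixed holder, 34 mm above the bench, gripped near each end by a C-shaped copper spring clip open upwards. Pulled straight up (about 15 N) it snaps out. The middle 40 mm is free; the black holder base below (104 x 50 mm) is 10 mm high.
- large1_mid (a point): Centre of a large part: transformer block, 30 x 28 x 24 mm (its x, y, z), dark steel and yellow, 25 to 35 g. At the start in the pan; absent in some starts. Too big to pass the grate.
- large2_mid (a point): Centre of a large part: relay block, 28 x 26 x 26 mm (its x, y, z), blue plastic, 25 to 35 g. At the start in the pan; absent in some starts. Too big to pass the grate.
- large3_mid (a point): Centre of a large part: finned heat sink, 30 x 26 x 25 mm (its x, y, z), aluminium, fins along its x, 25 to 35 g. At the start in the pan; absent in some starts. Too big to pass the grate.
- large4_mid (a point): Centre of a large part: capacitor can, a cylinder 28 mm thick and 26 mm tall along its z, black with a bright end, 25 to 35 g. At the start in the pan; absent in some starts. Too big to pass the grate.
- spacer1_mid (a point): Centre of a small steel spacer, a cylinder 11 mm thick and 9 mm tall along its z, 10 g. At the start in the pan; absent in some starts. It falls through the grate into the catch box.
- spacer2_mid (a point): Centre of a small steel spacer, a cylinder 11 mm thick and 9 mm tall along its z, 10 g. At the start in the pan; absent in some starts. It falls through the grate into the catch box.
- spacer3_mid (a point): Centre of a small steel spacer, a cylinder 11 mm thick and 9 mm tall along its z, 10 g. At the start in the pan; absent in some starts. It falls through the grate into the catch box.
- spacer4_mid (a point): Centre of a small steel spacer, a cylinder 11 mm thick and 9 mm tall along its z, 10 g. At the start in the pan; absent in some starts. It falls through the grate into the catch box.
- meter: Bystander: hand-held meter, 160 x 78 x 38 mm; origin under its centre. Leave alone.
- driver: Bystander: screwdriver 170 mm long lying on the bench; origin under its middle. Leave alone.
- spool: Bystander: spool of solder, 54 mm across, 40 mm high; origin under its centre. Leave alone.
- jar: Bystander: small amber jar, 54 mm across, 60 mm high, among the task's things; origin under its centre. Leave alone.
Not all that is in view belongs to the job. What is shaped like the part that bears large1_mid but red is not meant.

How it is judged:
By the outcome, as a careful person would: the job done as asked, in the order asked, and still so for the second after the job is handed in, with the robot touching nothing.
Of large1, large2, large3, large4 only 2 to 4 are there at a start; the rules pass over those that are not, and their reading is None.
Of spacer1, spacer2, spacer3, spacer4 only 2 to 4 are there at a start; the rules pass over those that are not, and their reading is None.
At some moment in a run one of large1, large2, large3, large4, fuse may be knocked a few centimetres aside while the robot is not near it.
It also fails if it takes over 210 s, if anything falls off the work surface, if the arm or the gripper's body presses on something with over 40 N, if the wrist force passes 120 N, or if a joint passes its speed limit or range.

## Working session

There is one attempt and no reset: what is moved stays moved. The work goes in short steps, Python scripts to look and compute and a tool call to move; the robot and the scene stay as the last step left them, time stands still between calls to the robot, and variables do not carry over. Pictures are saved under pics/ and viewed, and the job is handed in when it is done.

Besides the shell and the picture viewer there is one more tool, called after ">>>" by a JSON object that holds its "api" and its "payload", one argument or row to a line. arm_command: Moves the arm, as the interface text tells. Its arguments: {"type":"object","properties":{"deltas":{"type":"array"},"fingers":{"type":"number"},"newtons":{"type":"number"}},"required":["deltas"]}

```bash
ls; mkdir -p pics
cat > h.py <<'E'
import numpy as np, cv2
from workcell import sensors, read_camera, job, bot
def snap(name,fn):
    c=read_camera(name); cv2.imwrite('pics/'+fn,c['color'][:,:,::-1]); 
    np.savez('pics/'+fn+'.npz',**{k:np.array(v) for k,v in c.items()}); return c
def load(fn): 
    d=np.load('pics/'+fn+'.npz'); return {k:d[k] for k in d}
def ray(c,u,v):
    f=c['color'].shape[0]/2/np.tan(np.radians(float(c['vfov']))/2)
    d=np.array([(u-c['cx'])/f,(v-c['cy'])/f,1.]); R=np.array(c['R']);
    return -R.T@c['t'], R.T@d
def onz(c,u,v,z):
    o,d=ray(c,u,v); return o+d*(z-o[2])/d[2]
def proj(c,X):
    f=c['color'].shape[0]/2/np.tan(np.radians(float(c['vfov']))/2)
    p=np.array(c['R'])@np.array(X)+c['t']; return np.array([f*p[0]/p[2]+c['cx'],f*p[1]/p[2]+c['cy']])
def tri(c1,p1,c2,p2):
    o1,d1=ray(c1,*p1);o2,d2=ray(c2,*p2)
    s=np.linalg.lstsq(np.c_[d1,-d2],o2-o1,rcond=None)[0]
    a=o1+s[0]*d1;b=o2+s[1]*d2; return (a+b)/2,np.linalg.norm(a-b)
def crop(fn,box,out,k):
    i=cv2.imread('pics/'+fn);x0,y0,x1,y1=box
    cv2.imwrite('pics/'+out,cv2.resize(i[y0:y1,x0:x1],None,fx=k,fy=k,interpolation=cv2.INTER_CUBIC))
E
python3 - <<'E'
from h import *
s=sensors.read_state(); print(s, bot.grasp_offset, [a for a in dir(bot) if a[0]!='_'])
for n in('scene','top'):
    c=snap(n,n+'0.png'); o,_=ray(c,0,0); print(n,o.round(3),c['vfov'],c['cx'],c['cy'])
    i=c['color'][:,:,::-1]; cv2.imwrite(f'pics/{n}0big.png',cv2.resize(i,(768,576),interpolation=cv2.INTER_CUBIC))
E
```

```text
pics
{'time': 0.0, 'q': array([ 1.28107736e+00,  2.64787890e-01,  1.60537759e+00, -1.32391950e-05,
        1.27364894e+00, -3.69390289e-02]), 'joint_vel': array([-0.0007498 , -0.0014637 , -0.00085062, -0.00151443,  0.00138247,
       -0.0005185 ]), 'joint_torque': array([ 4.15376480e-04, -5.15130258e+01, -3.67309034e+01, -6.77147546e-05,
        1.30864192e-02, -1.16130329e-05]), 'tool_pos': array([0.16864204, 0.65285439, 0.22993664]), 'tcp_rot': array([-1.31957168, -1.01969249,  1.02269136]), 'wrist_force': array([ 0.49125622,  0.79049418, -0.74124546]), 'torque': array([0.02882796, 0.00847174, 0.02150163]), 'width': 1.0008417907798115} 0.0187 ['MotionError', 'grasp_offset']
scene [1.073 0.441 0.997] 53.82553155096831 256.0919622449443 192.05621090070284
top [ 0.43  -0.075  0.886] 56.70633754831349 257.15210232576084 193.08049990571223
```

View pics/scene0big.png

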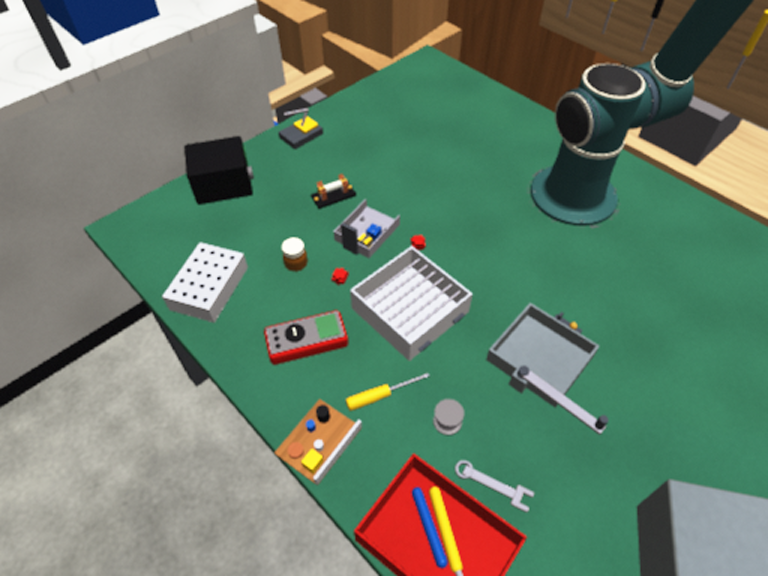

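View pics/top0big.png

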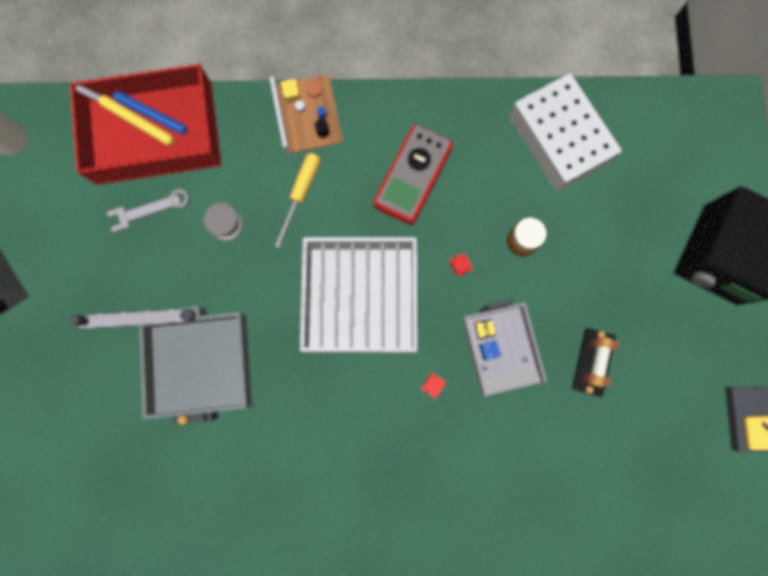

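Run:
```python
from h import *
crop('top0.png',(280,190,430,280),'c1.png',5)
crop('scene0.png',(190,100,340,210),'c2.png',5)
crop('top0.png',(40,190,180,290),'c3.png',5)
c=load('top0.png')
for n,(u,v,z) in dict(jar=(352,155,.06),tab=(331,203,.08),pan_l=(317,262,.01),fuse=(400,241,.034),graterimTL=(202,159,.066),TR=(278,159,.066),BL=(200,234,.066),BR=(278,234,.066),trTL=(94,213,.04),trTR=(163,209,.04),trBL=(96,278,.04),trBR=(167,272,.04),pin=(53,214,.082),hinge=(126,210,.052),ball=(121,280,.04)).items(): print(n,onz(c,u,v,z).round(3))
```

```text
jar [ 0.645 -0.301  0.06 ]
tab [ 0.527 -0.242  0.08 ]
pan_l [ 0.393 -0.217  0.01 ]
fuse [ 0.441 -0.412  0.034]
graterimTL [0.637 0.055 0.066]
TR [ 0.635 -0.124  0.066]
BL [0.461 0.058 0.066]
BR [ 0.459 -0.121  0.066]
trTL [0.514 0.316 0.04 ]
trTR [0.522 0.151 0.04 ]
trBL [0.362 0.302 0.04 ]
trBR [0.374 0.137 0.04 ]
pin [0.508 0.389 0.082]
hinge [0.519 0.235 0.052]
ball [0.357 0.244 0.04 ]
```

View pics/c1.png

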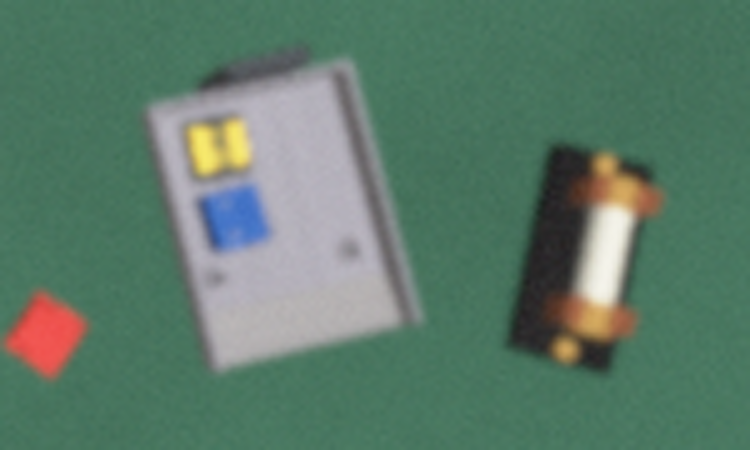

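View pics/c2.png

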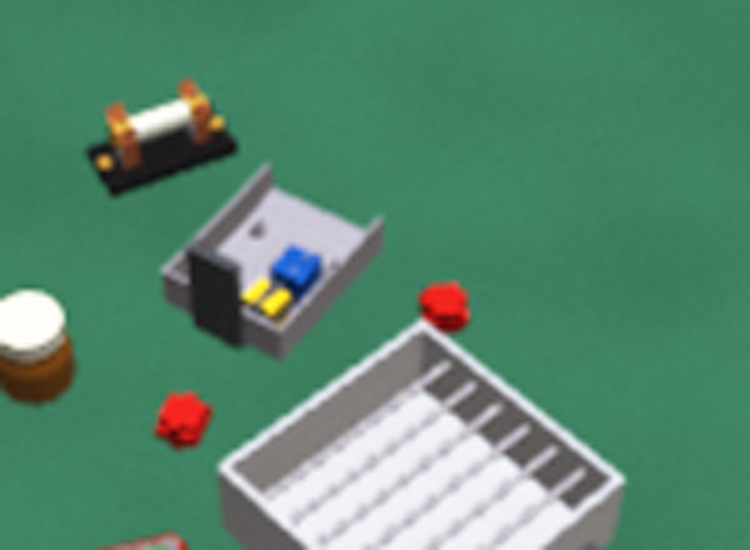

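View pics/c3.png

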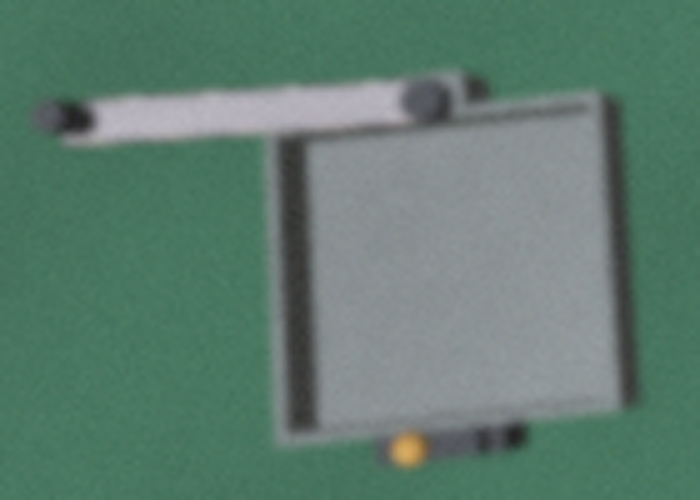

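Run:
```python
from h import *
c=load('top0.png'); s=load('scene0.png')
f=lambda u,v:(280+u/5,190+v/5)
P={k:onz(c,*f(*p),z) for k,p,z in [('RL',(148,104),.032),('RR',(352,60),.032),('LL',(211,372),.032),('LR',(422,323),.032)]}
for k in P: print(k,P[k].round(4))
print('dirs',P['RR']-P['RL'],P['LL']-P['RL'],P['LR']-P['LL'])
# tab top from scene crop c2: top edge (187,248)-(240,275)
g=lambda u,v:(190+u/5,100+v/5)
for p in [(188,247),(240,274)]: print('tab scene',onz(s,*g(*p),.08).round(4))
for p in [(205,82),(308,50)]: print('tab top',onz(c,*f(*p),.08).round(4))
print('lip mid from rear')
# fuse caps axis
for p in [(625,188),(597,318)]: print('fuse',onz(c,*f(*p),.040).round(4))
for p in [(122,122),(196,100)]: print('fuse sc',onz(s,*g(*p),.040).round(4))
```

```text
RL [ 0.5149 -0.2001  0.032 ]
RR [ 0.5353 -0.2993  0.032 ]
LL [ 0.388  -0.2257  0.032 ]
LR [ 0.4098 -0.3262  0.032 ]
dirs [ 0.02037069 -0.09921517  0.        ] [-0.12692629 -0.02563207  0.        ] [ 0.02177984 -0.1005158   0.        ]
tab scene [ 0.5399 -0.2611  0.08  ]
tab scene [ 0.5311 -0.2189  0.08  ]
tab top [ 0.5199 -0.2193  0.08  ]
tab top [ 0.5341 -0.2668  0.08  ]
lip mid from rear
fuse [ 0.472  -0.4233  0.04  ]
fuse [ 0.4115 -0.4059  0.04  ]
fuse sc [ 0.4688 -0.4209  0.04  ]
fuse sc [ 0.4138 -0.4012  0.04  ]
```

```bash
cat >> h.py <<'E'
from scipy.spatial.transform import Rotation as Ro
def st(): 
    s=sensors.read_state(); R=Ro.from_rotvec(s['tcp_rot']).as_matrix(); return s,R
def go(tx,ty,tz,ang=None):
    """delta in tool axes from measured pose; ang: wanted world heading (deg) of tool x (mod 180)"""
    s,R=st(); d=np.array([tx,ty,tz])-s['tool_pos']; h=np.degrees(np.arctan2(R[1,0],R[0,0]))
    print('t',round(s['time'],2),'pos',s['tool_pos'].round(4),'head',h.round(2),'F',s['wrist_force'].round(1),'w',round(s['width']*.0854,4))
    print('toolaxes',R.T.round(3).tolist()); print('now-axes delta',(R.T@d).round(4))
    if ang is not None:
        t=(ang-h+90)%180-90
        # turn about tool y (pointing down) by +a reduces heading
        for tt in (t,):
            a=-np.radians(tt); R2=R@Ro.from_rotvec([0,a,0]).as_matrix()
            print('turn',a.round(4),'delta after turn',(R2.T@d).round(4), 'q6',s['q'][5].round(2))
E
python3 - <<'E'
from h import *
go(.529,-.244,.15,101.8)
E
```

```text
t 0.1 pos [0.1686 0.6529 0.2301] head 75.52 F [-0.3  0.1 -0.3] w 0.0852
toolaxes [[0.25, 0.968, -0.002], [-0.001, -0.002, -1.0], [-0.968, 0.25, 0.0]]
now-axes delta [-0.7781  0.0816 -0.5733]
turn -0.4587 delta after turn [-0.9515  0.0816 -0.1694] q6 -0.04
```

>>> {"api": "arm_command", "payload": {
  "deltas": [
    [-0.041, 0, -0.0302, 0],
    [-0.041, 0, -0.0302, 0],
    [-0.041, 0, -0.0302, 0],
    [-0.041, 0, -0.0302, 0],
    [-0.041, 0, -0.0302, 0],
    [-0.041, 0, -0.0302, 0],
    [-0.041, 0, -0.0302, 0],
    [-0.041, 0, -0.0302, 0],
    [-0.041, 0, -0.0302, 0],
    [-0.041, 0, -0.0302, 0],
    [-0.041, 0, -0.0302, 0],
    [-0.041, 0, -0.0302, 0],
    [-0.041, 0, -0.0302, 0],
    [-0.041, 0, -0.0302, 0],
    [-0.041, 0, -0.0302, 0],
    [-0.041, 0, -0.0302, 0],
    [-0.041, 0, -0.0302, 0],
    [-0.041, 0, -0.0302, 0],
    [-0.0401, 0, -0.0297, 0]
  ],
  "fingers": 0.0854
}}

```text
time: 2.48
tool_pos: [0.5294, -0.2448, 0.2307]
tcp_rot: [-1.317, -1.02, 1.021]
wrist_force: [0.7, 0.7, 0.2]
width: 0.997
```

>>> {"api": "arm_command", "payload": {
  "deltas": [
    [0, 0, 0, 0.18],
    [0, 0, 0, 0.18],
    [0, 0, 0, 0.18],
    [0, 0, 0, 0.18],
    [0, 0, 0, 0.18],
    [0, 0, 0, 0.18],
    [0, 0, 0, 0.18],
    [0, 0, 0, 0.18],
    [0, 0, 0, 0.18],
    [0, 0, 0, 0.18],
    [0, 0, 0, 0.18],
    [0, 0, 0, 0.18],
    [0, 0, 0, 0.18],
    [0, 0, 0, 0.18],
    [0, 0, 0, 0.163],
    [0, 0, 0, 0]
  ]
}}

```text
time: 4.47
tool_pos: [0.529, -0.243, 0.2307]
tcp_rot: [-1.3, 1.056, -1.054]
wrist_force: [-0.0, 0.1, -0.8]
width: 0.999
```

Run:
```python
from h import *
go(.529,-.244,.045,101.8); snap('scene','s1.png'); crop('s1.png',(170,60,370,210),'c4.png',4)
```

```text
t 4.47 pos [ 0.529  -0.243   0.2307] head -78.11 F [-0.   0.1 -0.8] w 0.0853
toolaxes [[0.206, -0.979, -0.001], [-0.001, 0.0, -1.0], [0.979, 0.206, -0.001]]
now-axes delta [ 0.0011  0.1857 -0.    ]
turn 0.0016 delta after turn [ 0.0011  0.1857 -0.    ] q6 0.89
```

View pics/c4.png

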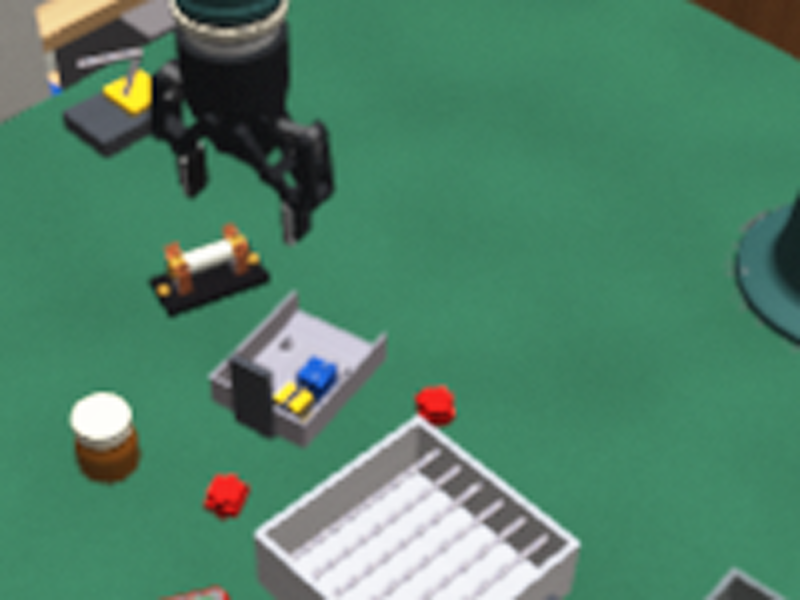

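>>> {"api": "arm_command", "payload": {
  "deltas": [
    [0, 0.05, 0, 0],
    [0, 0.05, 0, 0],
    [0, 0.05, 0, 0],
    [0, 0.03, 0, 0],
    [0, 0.015, 0, 0],
    [0, 0, 0, 0],
    [0, 0, 0, 0]
  ]
}}

```text
time: 5.4
tool_pos: [0.5307, -0.2439, 0.0379]
tcp_rot: [-1.299, 1.053, -1.058]
wrist_force: [-0.0, 0.6, -0.2]
width: 1.001
```

>>> {"api": "arm_command", "payload": {
  "deltas": [
    [0, 0, 0, 0],
    [0, 0, 0, 0],
    [0, 0, 0, 0],
    [0, 0, 0, 0],
    [0, 0, 0, 0],
    [0, 0, 0, 0],
    [0, 0, 0, 0],
    [0, 0, 0, 0]
  ],
  "fingers": 0.03,
  "newtons": 110
}}

```text
time: 6.4
tool_pos: [0.5306, -0.2439, 0.0378]
tcp_rot: [-1.299, 1.054, -1.059]
wrist_force: [0.7, -0.8, 6.1]
width: 0.449
```

Run:
```python
from h import *
go(.529,-.244,.045,101.8); snap('scene','s2.png'); crop('s2.png',(170,60,370,210),'c5.png',4)
```

```text
t 6.4 pos [ 0.5306 -0.2439  0.0378] head -78.21 F [ 0.7 -0.8  6.1] w 0.0384
toolaxes [[0.204, -0.979, 0.002], [0.003, -0.001, -1.0], [0.979, 0.204, 0.002]]
now-axes delta [-0.0002 -0.0072 -0.0016]
turn -0.0002 delta after turn [-0.0002 -0.0072 -0.0016] q6 0.89
```

View pics/c5.png

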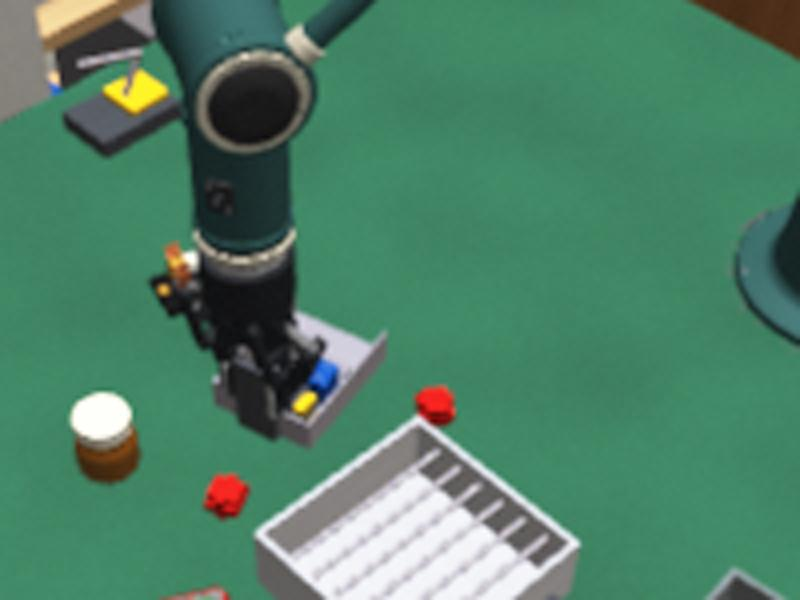

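>>> {"api": "arm_command", "payload": {
  "deltas": [
    [0, -0.005, 0, 0],
    [0, -0.01, 0, 0],
    [0, -0.015, 0, 0],
    [0, 0, 0, 0],
    [0, 0, 0, 0],
    [0, 0, 0, 0]
  ]
}}

```text
time: 7.2
tool_pos: [0.5288, -0.243, 0.0658]
tcp_rot: [-1.3, 1.057, -1.055]
wrist_force: [-0.1, -0.2, -2.3]
width: 0.449
```

Run:
```python
from h import *
go(.529,-.244,.045,101.8); snap('scene','s3.png'); crop('s3.png',(170,60,370,210),'c5.png',4)
```

```text
t 7.2 pos [ 0.5288 -0.243   0.0658] head -78.21 F [-0.1 -0.2 -2.3] w 0.0383
toolaxes [[0.204, -0.979, -0.001], [-0.001, 0.0, -1.0], [0.979, 0.204, -0.001]]
now-axes delta [ 0.001   0.0208 -0.    ]
turn -0.0001 delta after turn [ 0.001   0.0208 -0.    ] q6 0.89
```

View pics/c5.png

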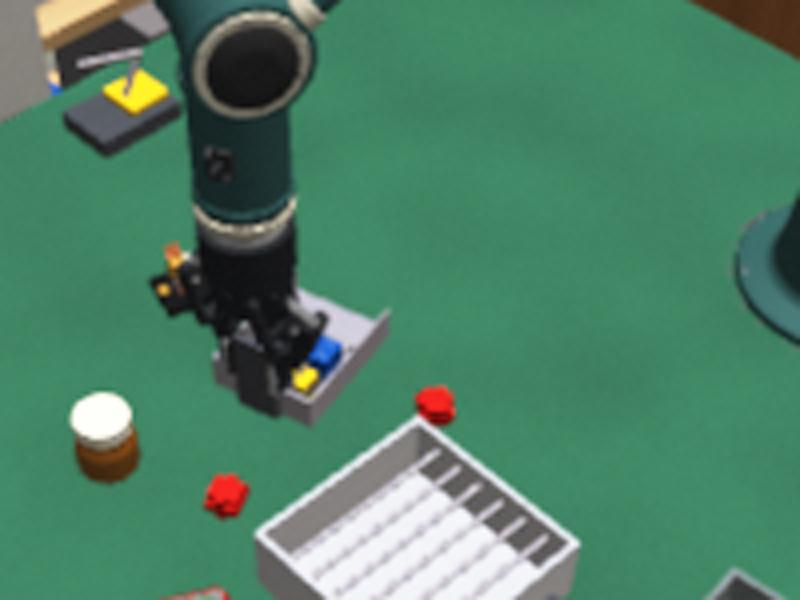

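>>> {"api": "arm_command", "payload": {
  "deltas": [
    [0, -0.008, 0, 0],
    [0, -0.016, 0, 0],
    [0, -0.02, 0, 0],
    [0, -0.02, 0, 0],
    [0, -0.02, 0, 0],
    [0, -0.018, 0, 0],
    [0, -0.01, 0, 0.02],
    [0, -0.005, 0, 0.04],
    [0, 0, 0, 0.05],
    [0, 0, 0, 0.05],
    [0, 0, 0, 0.036],
    [0, 0, 0, 0.01],
    [0, 0, 0, 0]
  ]
}}

```text
time: 8.88
tool_pos: [0.5292, -0.2432, 0.1832]
tcp_rot: [-1.209, 1.209, -1.209]
wrist_force: [-0.9, 0.2, -2.6]
width: 0.453
```

>>> {"api": "arm_command", "payload": {
  "deltas": [
    [-0.006, 0, 0.003, 0],
    [-0.014, 0, 0.006, 0],
    [-0.022, 0, 0.01, 0],
    [-0.026, 0, 0.0115, 0],
    [-0.028, 0, 0.0125, 0],
    [-0.028, 0, 0.0125, 0],
    [-0.028, 0, 0.0125, 0],
    [-0.022, 0, 0.01, 0],
    [-0.018, 0, 0.008, 0],
    [-0.012, 0, 0.005, 0],
    [-0.006, 0, 0.003, 0],
    [0, 0, 0, 0],
    [0, 0, 0, 0]
  ]
}}

```text
time: 10.5
tool_pos: [0.6231, -0.0339, 0.1832]
tcp_rot: [-1.209, 1.21, -1.21]
wrist_force: [-0.2, 0.1, -1.8]
width: 0.45
```

Run:
```python
from h import *
go(.623,-.033,.183,90); snap('scene','s4.png'); crop('s4.png',(170,100,370,250),'c5.png',4)
```

```text
t 10.5 pos [ 0.6231 -0.0339  0.1832] head -90.05 F [-0.2  0.1 -1.8] w 0.0384
toolaxes [[-0.001, -1.0, 0.0], [-0.0, -0.0, -1.0], [1.0, -0.001, -0.0]]
now-axes delta [-0.0009  0.0002 -0.0001]
turn -0.0009 delta after turn [-0.0009  0.0002 -0.0001] q6 1.48
```

View pics/c5.png

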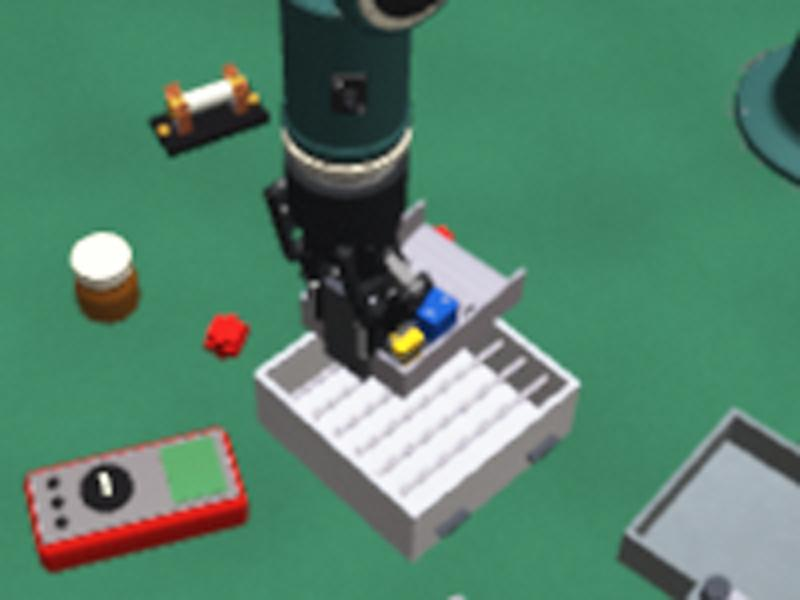

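>>> {"api": "arm_command", "payload": {
  "deltas": [
    [0, 0, 0, 0],
    [0, 0, 0, 0],
    [0, 0, 0, 0]
  ],
  "newtons": 50
}}

```text
time: 10.92
tool_pos: [0.6233, -0.0334, 0.1833]
tcp_rot: [-1.209, 1.209, -1.21]
wrist_force: [-0.1, -0.5, -2.6]
width: 0.444
```

>>> {"api": "arm_command", "payload": {
  "deltas": [
    [0, 0, 0, 0],
    [0, 0, 0, 0],
    [0, 0, 0, 0]
  ],
  "newtons": 35
}}

```text
time: 11.3
tool_pos: [0.6233, -0.0332, 0.1833]
tcp_rot: [-1.209, 1.209, -1.209]
wrist_force: [-0.2, 0.2, -2.9]
width: 0.45
```

Run:
```python
from h import *
go(.623,-.033,.183,90); snap('scene','s5.png'); crop('s5.png',(170,100,370,250),'c5.png',4)
```

```text
t 11.3 pos [ 0.6233 -0.0332  0.1833] head -90.01 F [-0.2  0.2 -2.9] w 0.0384
toolaxes [[-0.0, -1.0, 0.0], [-0.0, -0.0, -1.0], [1.0, -0.0, -0.0]]
now-axes delta [-0.0002  0.0003 -0.0003]
turn -0.0002 delta after turn [-0.0002  0.0003 -0.0003] q6 1.48
```

View pics/c5.png

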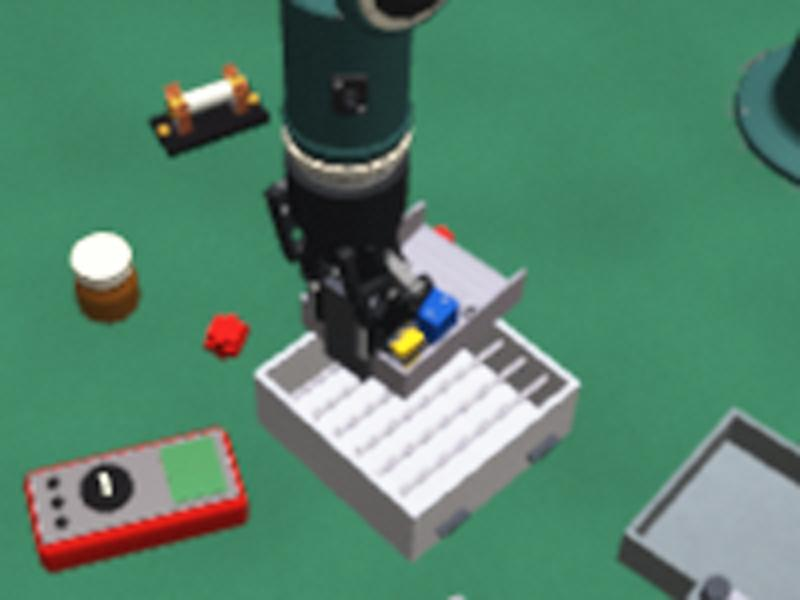

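>>> {"api": "arm_command", "payload": {
  "deltas": [
    [0, 0, 0, 0],
    [0, 0, 0, 0],
    [0, 0, 0, 0],
    [0, 0, 0, 0]
  ],
  "newtons": 20
}}

```text
time: 11.85
tool_pos: [0.6233, -0.0332, 0.1833]
tcp_rot: [-1.209, 1.209, -1.209]
wrist_force: [-0.2, -0.1, -1.7]
width: 0.452
```

Run:
```python
from h import *
go(.623,-.033,.183,90); snap('scene','s6.png'); crop('s6.png',(170,100,370,250),'c5.png',4)
```

```text
t 11.85 pos [ 0.6233 -0.0332  0.1833] head -90.01 F [-0.2 -0.1 -1.7] w 0.0386
toolaxes [[-0.0, -1.0, 0.0], [0.0, -0.0, -1.0], [1.0, -0.0, 0.0]]
now-axes delta [-0.0002  0.0003 -0.0003]
turn -0.0002 delta after turn [-0.0002  0.0003 -0.0003] q6 1.48
```

View pics/c5.png

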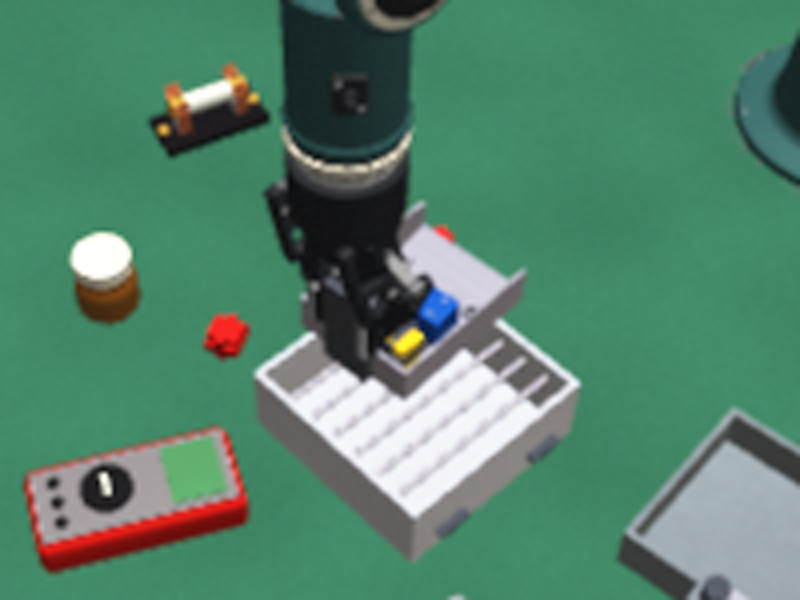

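>>> {"api": "arm_command", "payload": {
  "deltas": [
    [0, 0.01, 0, 0],
    [0, 0.02, 0, 0],
    [0, 0.02, 0, 0],
    [0, 0.01, 0, 0],
    [0, 0.006, 0, 0],
    [0, 0, 0, 0]
  ],
  "newtons": 20
}}

```text
time: 12.65
tool_pos: [0.6232, -0.0332, 0.1168]
tcp_rot: [-1.21, 1.21, -1.209]
wrist_force: [-0.2, -0.5, -1.9]
width: 0.448
```

>>> {"api": "arm_command", "payload": {
  "deltas": [
    [0, 0, 0, 0],
    [0, 0, 0, 0]
  ],
  "fingers": 0.037
}}

```text
time: 12.9
tool_pos: [0.624, -0.0333, 0.1182]
tcp_rot: [-1.208, 1.208, -1.21]
wrist_force: [0.6, -0.8, -2.1]
width: 0.447
```

```bash
cat > v.py <<'E'
from h import *
import sys
go(.623,-.033,.183,90); n=sys.argv[1]; snap('scene',n+'.png'); b=[int(x) for x in sys.argv[2].split(',')]; crop(n+'.png',b,n+'c.png',float(sys.argv[3]))
E
python3 v.py s7 230,130,350,230 4
```

```text
t 12.9 pos [ 0.624  -0.0333  0.1182] head -90.01 F [ 0.6 -0.8 -2.1] w 0.0382
toolaxes [[-0.0, -1.0, 0.0], [0.002, -0.0, -1.0], [1.0, -0.0, 0.002]]
now-axes delta [-0.0003 -0.0648 -0.0009]
turn -0.0002 delta after turn [-0.0003 -0.0648 -0.0009] q6 1.48
```

View pics/s7c.png

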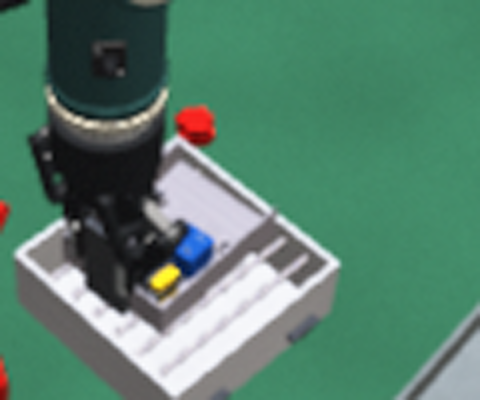

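>>> {"api": "arm_command", "payload": {
  "deltas": [
    [0, 0, 0, 0],
    [0, 0, 0, 0]
  ],
  "fingers": 0.0383
}}

```text
time: 13.2
tool_pos: [0.6234, -0.0332, 0.1175]
tcp_rot: [-1.209, 1.209, -1.209]
wrist_force: [0.2, -1.1, -2.6]
width: 0.446
```

```bash
python3 v.py s8 230,130,350,230 4
```

```text
t 13.2 pos [ 0.6234 -0.0332  0.1175] head -90.01 F [ 0.2 -1.1 -2.6] w 0.0381
toolaxes [[-0.0, -1.0, 0.0], [0.0, -0.0, -1.0], [1.0, -0.0, 0.0]]
now-axes delta [-0.0002 -0.0655 -0.0004]
turn -0.0001 delta after turn [-0.0002 -0.0655 -0.0004] q6 1.48
```

View pics/s8c.png

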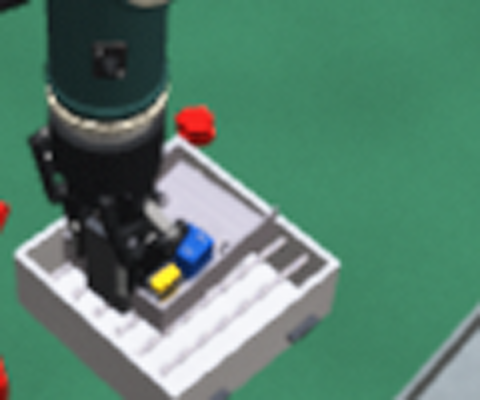

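>>> {"api": "arm_command", "payload": {
  "deltas": [
    [0, 0, 0, 0]
  ],
  "fingers": 0.039
}}

```text
time: 13.38
tool_pos: [0.6233, -0.0332, 0.1173]
tcp_rot: [-1.209, 1.209, -1.209]
wrist_force: [-0.1, -0.2, -2.6]
width: 0.462
```

```bash
python3 v.py s9 230,130,350,230 4
```

```text
t 13.38 pos [ 0.6233 -0.0332  0.1173] head -90.01 F [-0.1 -0.2 -2.6] w 0.0394
toolaxes [[-0.0, -1.0, 0.0], [-0.0, -0.0, -1.0], [1.0, -0.0, -0.0]]
now-axes delta [-0.0002 -0.0657 -0.0003]
turn -0.0002 delta after turn [-0.0002 -0.0657 -0.0003] q6 1.48
```

View pics/s9c.png

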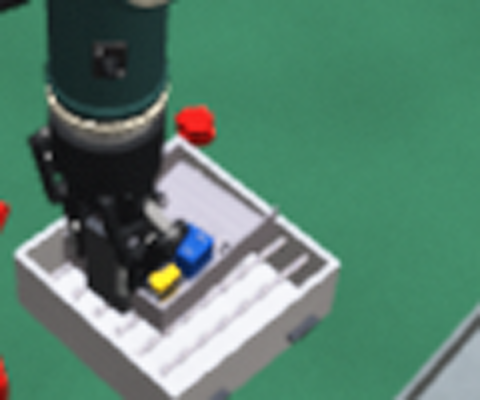

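>>> {"api": "arm_command", "payload": {
  "deltas": [
    [0, 0, 0, 0]
  ],
  "fingers": 0.0395
}}

```text
time: 13.55
tool_pos: [0.6233, -0.0332, 0.1172]
tcp_rot: [-1.209, 1.209, -1.209]
wrist_force: [0.9, -0.7, -2.1]
width: 0.467
```

```bash
python3 v.py s10 230,130,350,230 4; python3 -c "
from h import *
a=load('s9.png')['color'].astype(int);b=load('s10.png')['color'].astype(int);d=abs(a-b).sum(2);print((d>60).sum())"
```

```text
t 13.55 pos [ 0.6233 -0.0332  0.1172] head -90.01 F [ 0.9 -0.7 -2.1] w 0.0399
toolaxes [[-0.0, -1.0, 0.0], [-0.0, -0.0, -1.0], [1.0, -0.0, -0.0]]
now-axes delta [-0.0002 -0.0658 -0.0003]
turn -0.0002 delta after turn [-0.0002 -0.0658 -0.0003] q6 1.48
20
```

>>> {"api": "arm_command", "payload": {
  "deltas": [
    [0, 0, 0, 0]
  ],
  "fingers": 0.0398
}}

```text
time: 13.72
tool_pos: [0.6233, -0.0332, 0.1172]
tcp_rot: [-1.209, 1.209, -1.209]
wrist_force: [-0.4, -0.3, -2.3]
width: 0.468
```

```bash
python3 v.py s11 230,130,350,230 4; python3 -c "
from h import *
a=load('s9.png')['color'].astype(int);b=load('s11.png')['color'].astype(int);d=abs(a-b).sum(2);print((d>60).sum())"
```

```text
t 13.72 pos [ 0.6233 -0.0332  0.1172] head -90.01 F [-0.4 -0.3 -2.3] w 0.04
toolaxes [[-0.0, -1.0, -0.0], [-0.0, 0.0, -1.0], [1.0, -0.0, -0.0]]
now-axes delta [-0.0002 -0.0658 -0.0003]
turn -0.0002 delta after turn [-0.0002 -0.0658 -0.0003] q6 1.48
26
```

View pics/s11c.png

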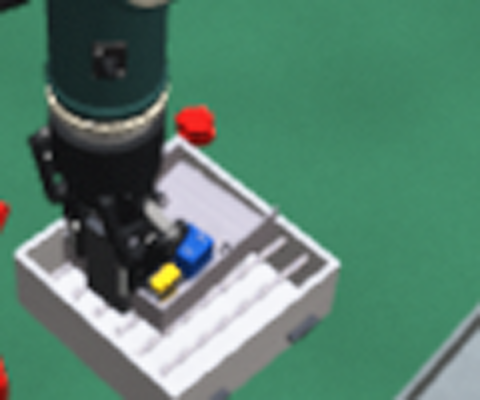

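>>> {"api": "arm_command", "payload": {
  "deltas": [
    [0, 0, 0, 0]
  ],
  "fingers": 0.0401
}}

```text
time: 13.9
tool_pos: [0.6232, -0.0332, 0.1173]
tcp_rot: [-1.209, 1.21, -1.209]
wrist_force: [-0.4, -0.9, -0.9]
width: 0.473
```

```bash
python3 v.py s12 230,130,350,230 4; python3 -c "
from h import *
a=load('s9.png')['color'].astype(int);b=load('s12.png')['color'].astype(int);d=abs(a-b).sum(2);print((d>60).sum())"
```

```text
t 13.9 pos [ 0.6232 -0.0332  0.1173] head -90.01 F [-0.4 -0.9 -0.9] w 0.0404
toolaxes [[-0.0, -1.0, 0.0], [-0.0, -0.0, -1.0], [1.0, -0.0, -0.0]]
now-axes delta [-0.0002 -0.0657 -0.0002]
turn -0.0001 delta after turn [-0.0002 -0.0657 -0.0002] q6 1.48
921
```

>>> {"api": "arm_command", "payload": {
  "deltas": [
    [0, 0, 0, 0]
  ],
  "fingers": 0.0404
}}

```text
time: 14.08
tool_pos: [0.6238, -0.0333, 0.1178]
tcp_rot: [-1.208, 1.209, -1.21]
wrist_force: [0.5, -0.2, -0.1]
width: 0.475
```

```bash
python3 v.py s13 230,130,350,230 4; python3 -c "
from h import *
a=load('s9.png')['color'].astype(int);b=load('s13.png')['color'].astype(int);d=abs(a-b).sum(2);print((d>60).sum())"
```

```text
t 14.07 pos [ 0.6238 -0.0333  0.1178] head -90.01 F [ 0.5 -0.2 -0.1] w 0.0405
toolaxes [[-0.0, -1.0, 0.0], [0.001, -0.0, -1.0], [1.0, -0.0, 0.001]]
now-axes delta [-0.0003 -0.0652 -0.0007]
turn -0.0002 delta after turn [-0.0003 -0.0652 -0.0007] q6 1.48
1217
```

View pics/s13c.png

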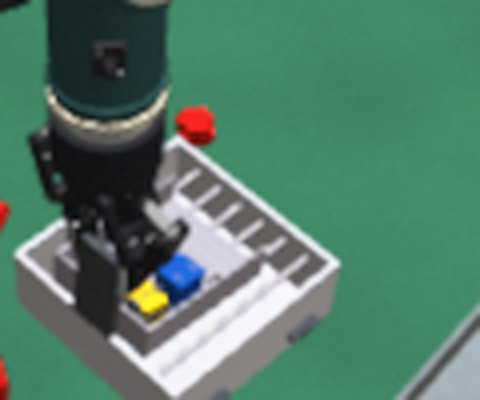

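View pics/s12c.png

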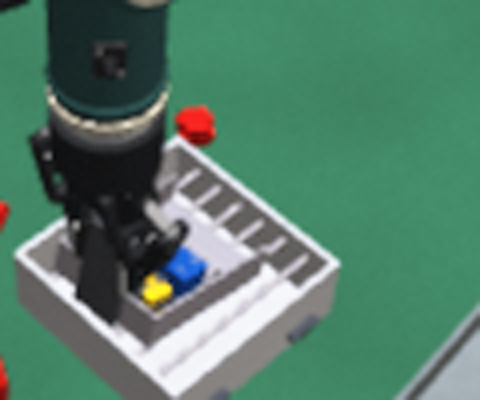

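```bash
python3 -c "
from h import *
snap('top','t1.png'); crop('t1.png',(180,130,300,250),'t1c.png',5)
crop('s13.png',(230,150,330,230),'s13d.png',8)"
```

```text
(no output)
```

View pics/t1c.png

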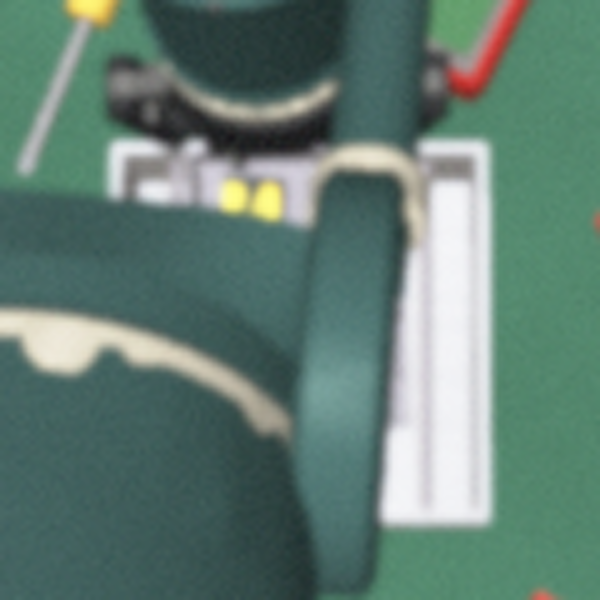

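View pics/s13d.png

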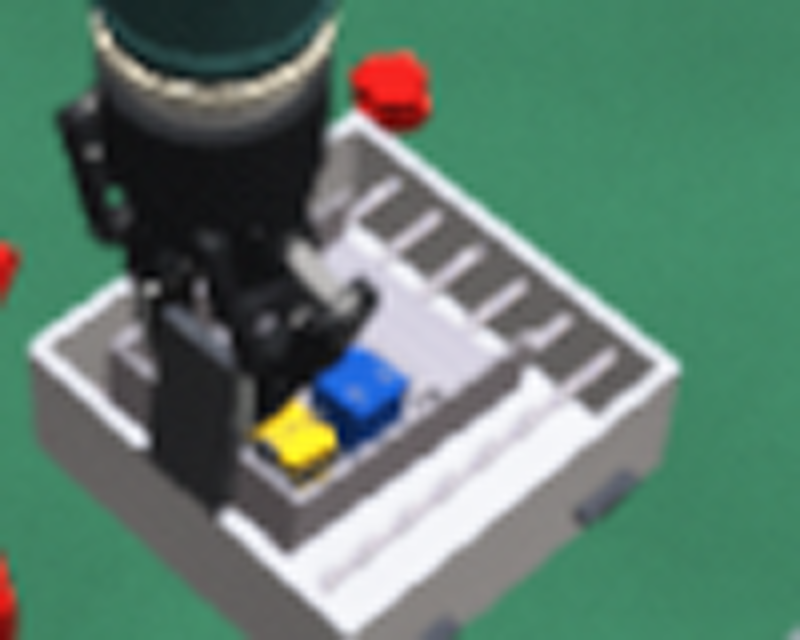

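```bash
python3 -c "
from h import *
s=load('s13.png')
g=lambda u,v:(230+u/8,150+v/8)
for z in(.132,.146):
  for p in [(162,305),(242,362)]: print('tab',onz(s,*g(*p),z).round(4))
for p in [(205,515),(150,447)]:
  for z in (.052,.066): print('bot',onz(s,*g(*p),z).round(4))
for p in [(290,552),(520,375),(290,490)]: 
  for z in (.052,.084): print('pan side',z,onz(s,*g(*p),z).round(4))
for p in [(35,350),(680,368),(352,640)]: print('rim',onz(s,*g(*p),.066).round(4))
"
```

```text
tab [ 0.6238 -0.0594  0.132 ]
tab [ 0.6207 -0.0208  0.132 ]
tab [ 0.6311 -0.0513  0.146 ]
tab [ 0.628  -0.0133  0.146 ]
bot [ 0.6387 -0.0215  0.052 ]
bot [ 0.6451 -0.0146  0.066 ]
bot [ 0.6324 -0.0586  0.052 ]
bot [ 0.6389 -0.0512  0.066 ]
pan side 0.052 [0.6272 0.0124 0.052 ]
pan side 0.084 [0.6423 0.0269 0.084 ]
pan side 0.052 [0.5051 0.0156 0.052 ]
pan side 0.084 [0.5244 0.03   0.084 ]
pan side 0.052 [ 0.6076 -0.0075  0.052 ]
pan side 0.084 [0.6234 0.0077 0.084 ]
rim [ 0.6399 -0.1153  0.066 ]
rim [0.4667 0.0619 0.066 ]
rim [0.6441 0.061  0.066 ]
```

>>> {"api": "arm_command", "payload": {
  "deltas": [
    [0, 0, 0.003, 0],
    [0, 0.007, 0, 0],
    [0, 0.007, 0, 0],
    [0, 0, 0, 0]
  ],
  "fingers": 0.045
}}

```text
time: 14.68
tool_pos: [0.6253, -0.0332, 0.1018]
tcp_rot: [-1.211, 1.211, -1.208]
wrist_force: [-0.2, 0.8, 0.0]
width: 0.527
```

>>> {"api": "arm_command", "payload": {
  "deltas": [
    [0, 0, 0, 0],
    [0, 0, 0, 0],
    [0, 0, 0, 0]
  ],
  "fingers": 0.03
}}

```text
time: 15.05
tool_pos: [0.6262, -0.0332, 0.1031]
tcp_rot: [-1.209, 1.21, -1.209]
wrist_force: [-0.2, 0.1, -3.3]
width: 0.466
```

>>> {"api": "arm_command", "payload": {
  "deltas": [
    [0, 0, 0, 0],
    [0, -0.005, 0, 0],
    [0, -0.005, 0, 0],
    [0, 0, 0, 0]
  ],
  "fingers": 0.0398
}}

```text
time: 15.55
tool_pos: [0.6271, -0.0333, 0.1144]
tcp_rot: [-1.208, 1.208, -1.21]
wrist_force: [0.2, -0.2, -2.8]
width: 0.466
```

```bash
python3 v.py s14 230,150,330,230 6
```

```text
t 15.55 pos [ 0.6271 -0.0333  0.1144] head -90.01 F [ 0.2 -0.2 -2.8] w 0.0398
toolaxes [[-0.0, -1.0, 0.0], [0.002, -0.0, -1.0], [1.0, -0.0, 0.002]]
now-axes delta [-0.0003 -0.0686 -0.004 ]
turn -0.0002 delta after turn [-0.0003 -0.0686 -0.004 ] q6 1.48
```

View pics/s14c.png

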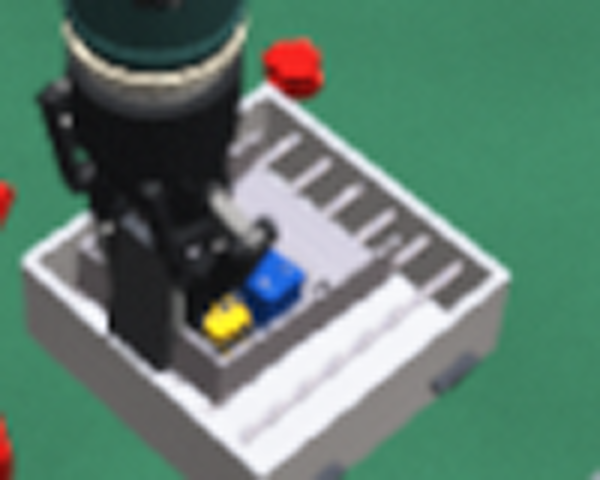

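>>> {"api": "arm_command", "payload": {
  "deltas": [
    [0, 0, 0, 0]
  ],
  "fingers": 0.0402
}}

```text
time: 15.72
tool_pos: [0.6266, -0.0333, 0.1137]
tcp_rot: [-1.209, 1.209, -1.21]
wrist_force: [-0.4, -0.1, -0.1]
width: 0.472
```

>>> {"api": "arm_command", "payload": {
  "deltas": [
    [0, 0, 0, 0]
  ],
  "fingers": 0.0404
}}

```text
time: 15.85
tool_pos: [0.6266, -0.0333, 0.1136]
tcp_rot: [-1.209, 1.209, -1.21]
wrist_force: [-0.6, -0.1, -0.9]
width: 0.471
```

```bash
python3 v.py s15 230,150,330,230 6;  python3 -c "
from h import *
a=load('s14.png')['color'].astype(int);b=load('s15.png')['color'].astype(int);d=abs(a-b).sum(2);print((d>60).sum())"
```

```text
t 15.85 pos [ 0.6266 -0.0333  0.1136] head -90.01 F [-0.6 -0.1 -0.9] w 0.0402
toolaxes [[-0.0, -1.0, 0.0], [0.001, -0.0, -1.0], [1.0, -0.0, 0.001]]
now-axes delta [-0.0003 -0.0694 -0.0036]
turn -0.0002 delta after turn [-0.0003 -0.0694 -0.0036] q6 1.48
840
```

>>> {"api": "arm_command", "payload": {
  "deltas": [
    [0, 0, 0, 0],
    [0, -0.005, 0, 0],
    [0, -0.005, 0, 0],
    [0, -0.005, 0, 0]
  ],
  "fingers": 0.04
}}

```text
time: 16.4
tool_pos: [0.6264, -0.0332, 0.1288]
tcp_rot: [-1.209, 1.209, -1.209]
wrist_force: [-0.2, -0.7, -0.1]
width: 0.464
```

```bash
python3 v.py s16 230,150,330,230 6
```

```text
t 16.4 pos [ 0.6264 -0.0332  0.1288] head -90.01 F [-0.2 -0.7 -0.1] w 0.0396
toolaxes [[-0.0, -1.0, -0.0], [0.0, 0.0, -1.0], [1.0, -0.0, 0.0]]
now-axes delta [-0.0002 -0.0542 -0.0034]
turn -0.0002 delta after turn [-0.0002 -0.0542 -0.0034] q6 1.48
```

View pics/s16c.png

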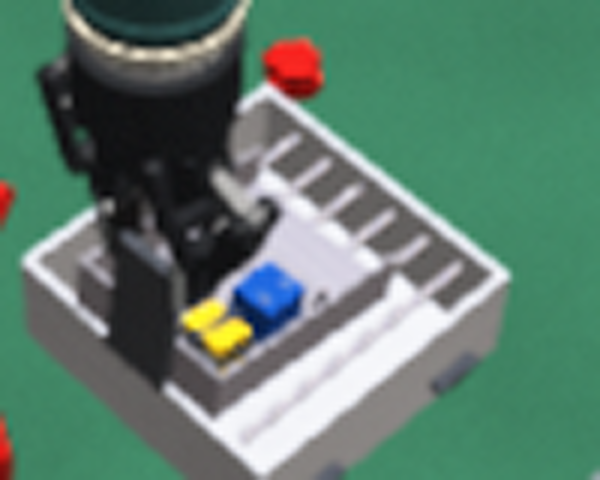

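>>> {"api": "arm_command", "payload": {
  "deltas": [
    [0, -0.002, 0, 0],
    [0, 0, 0, 0],
    [0, 0, 0, 0],
    [0, 0, 0, 0]
  ],
  "fingers": 0.03,
  "newtons": 20
}}

```text
time: 16.95
tool_pos: [0.6263, -0.0333, 0.1301]
tcp_rot: [-1.209, 1.209, -1.209]
wrist_force: [-0.3, -0.3, -1.6]
width: 0.461
```

>>> {"api": "arm_command", "payload": {
  "deltas": [
    [0, -0.005, 0, 0],
    [0, -0.01, 0, 0],
    [0, -0.005, 0, 0],
    [0, 0, 0, 0]
  ]
}}

```text
time: 17.45
tool_pos: [0.627, -0.0333, 0.1514]
tcp_rot: [-1.208, 1.208, -1.21]
wrist_force: [0.5, -0.2, -2.7]
width: 0.458
```

```bash
python3 v.py s17 230,150,330,230 6
```

```text
t 17.45 pos [ 0.627  -0.0333  0.1514] head -90.01 F [ 0.5 -0.2 -2.7] w 0.0391
toolaxes [[-0.0, -1.0, 0.0], [0.002, -0.0, -1.0], [1.0, -0.0, 0.002]]
now-axes delta [-0.0003 -0.0316 -0.004 ]
turn -0.0002 delta after turn [-0.0003 -0.0316 -0.004 ] q6 1.48
```

View pics/s17c.png

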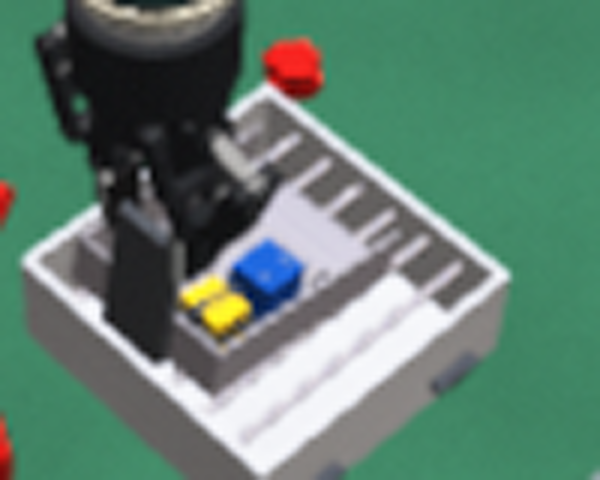

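>>> {"api": "arm_command", "payload": {
  "deltas": [
    [0, 0, 0, 0]
  ],
  "fingers": 0.0394
}}

```text
time: 17.62
tool_pos: [0.6261, -0.0332, 0.15]
tcp_rot: [-1.209, 1.21, -1.209]
wrist_force: [-0.4, -1.1, -2.0]
width: 0.462
```

>>> {"api": "arm_command", "payload": {
  "deltas": [
    [0, 0, 0, 0]
  ],
  "fingers": 0.0396
}}

```text
time: 17.75
tool_pos: [0.626, -0.0332, 0.1499]
tcp_rot: [-1.21, 1.21, -1.209]
wrist_force: [-1.4, -0.2, -1.9]
width: 0.465
```

>>> {"api": "arm_command", "payload": {
  "deltas": [
    [0, 0, 0, 0]
  ],
  "fingers": 0.0397
}}

```text
time: 17.88
tool_pos: [0.6263, -0.0332, 0.1501]
tcp_rot: [-1.209, 1.209, -1.209]
wrist_force: [-0.9, 0.5, -1.5]
width: 0.467
```

```bash
cat > w.py <<'E'
from h import *
import sys
a=load(sys.argv[1]+'.png')['color'].astype(int);b=load(sys.argv[2]+'.png')['color'].astype(int);d=abs(a-b).sum(2);print('diff',(d>60).sum())
E
python3 v.py s18 230,150,330,230 6;python3 w.py s17 s18
```

```text
t 17.88 pos [ 0.6263 -0.0332  0.1501] head -90.01 F [-0.9  0.5 -1.5] w 0.0399
toolaxes [[-0.0, -1.0, 0.0], [-0.0, -0.0, -1.0], [1.0, -0.0, -0.0]]
now-axes delta [-0.0002 -0.0329 -0.0033]
turn -0.0002 delta after turn [-0.0002 -0.0329 -0.0033] q6 1.48
diff 1332
```

View pics/s18c.png

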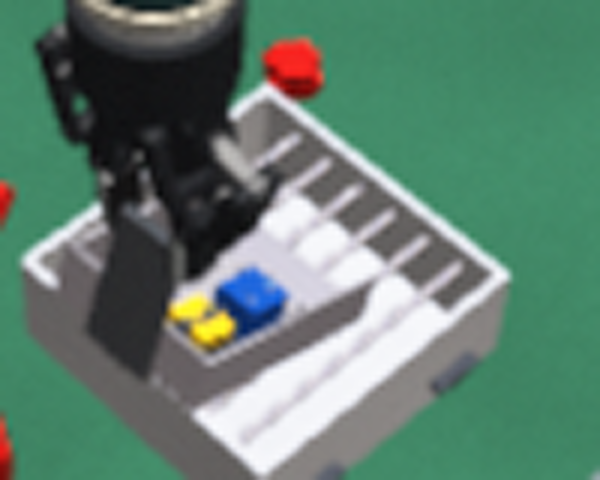

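>>> {"api": "arm_command", "payload": {
  "deltas": [
    [0, -0.004, 0, 0],
    [0, -0.004, 0, 0],
    [0, -0.004, 0, 0],
    [0, -0.003, 0, 0],
    [0, 0, 0, 0]
  ],
  "fingers": 0.0396
}}

```text
time: 18.55
tool_pos: [0.6268, -0.0332, 0.1659]
tcp_rot: [-1.208, 1.208, -1.21]
wrist_force: [0.5, -1.1, -1.7]
width: 0.469
```

```bash
python3 v.py s19 230,150,330,230 6;python3 w.py s17 s18
```

```text
t 18.55 pos [ 0.6268 -0.0332  0.1659] head -90.01 F [ 0.5 -1.1 -1.7] w 0.0401
toolaxes [[-0.0, -1.0, 0.0], [0.001, -0.0, -1.0], [1.0, -0.0, 0.001]]
now-axes delta [-0.0002 -0.0171 -0.0037]
turn -0.0002 delta after turn [-0.0002 -0.0171 -0.0037] q6 1.48
diff 1332
```

View pics/s19c.png

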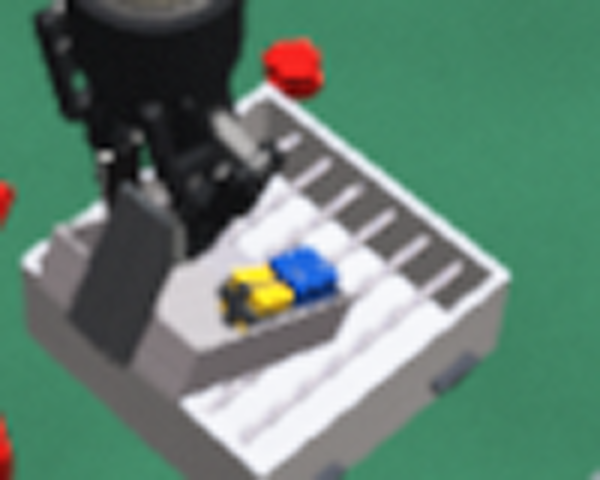

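>>> {"api": "arm_command", "payload": {
  "deltas": [
    [0, -0.004, 0, 0],
    [0, -0.004, 0, 0],
    [0, -0.004, 0, 0],
    [0, -0.003, 0, 0],
    [0, 0, 0, 0]
  ],
  "fingers": 0.0396
}}

```text
time: 19.23
tool_pos: [0.6266, -0.0332, 0.1808]
tcp_rot: [-1.209, 1.209, -1.21]
wrist_force: [0.7, -0.1, -2.3]
width: 0.467
```

```bash
python3 v.py s20 230,150,330,230 6
```

```text
t 19.23 pos [ 0.6266 -0.0332  0.1808] head -90.01 F [ 0.7 -0.1 -2.3] w 0.0399
toolaxes [[-0.0, -1.0, 0.0], [0.001, -0.0, -1.0], [1.0, -0.0, 0.001]]
now-axes delta [-0.0002 -0.0022 -0.0036]
turn -0.0002 delta after turn [-0.0002 -0.0022 -0.0036] q6 1.48
```

View pics/s20c.png

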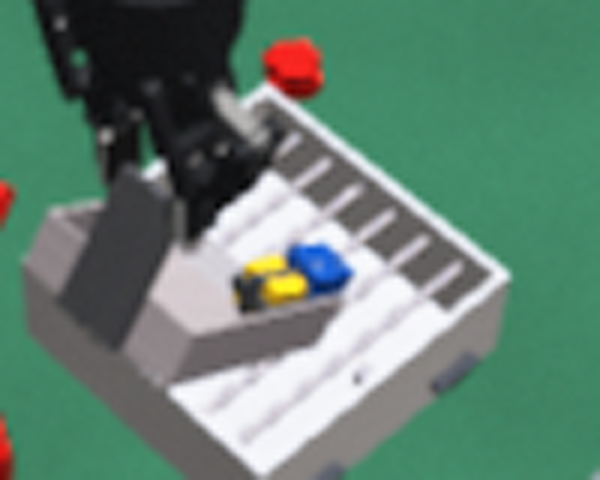

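>>> {"api": "arm_command", "payload": {
  "deltas": [
    [0, -0.004, 0.002, 0],
    [0, -0.004, 0.002, 0],
    [0, -0.004, 0.003, 0],
    [0, -0.003, 0.003, 0],
    [0, 0, 0, 0]
  ],
  "fingers": 0.0395
}}

```text
time: 19.9
tool_pos: [0.637, -0.0333, 0.1958]
tcp_rot: [-1.208, 1.208, -1.21]
wrist_force: [0.2, -0.7, -2.4]
width: 0.467
```

```bash
python3 v.py s21 230,150,330,230 6
```

```text
t 19.9 pos [ 0.637  -0.0333  0.1958] head -90.01 F [ 0.2 -0.7 -2.4] w 0.0399
toolaxes [[-0.0, -1.0, 0.0], [0.001, -0.0, -1.0], [1.0, -0.0, 0.001]]
now-axes delta [-0.0003  0.0128 -0.014 ]
turn -0.0002 delta after turn [-0.0003  0.0128 -0.014 ] q6 1.48
```

View pics/s21c.png

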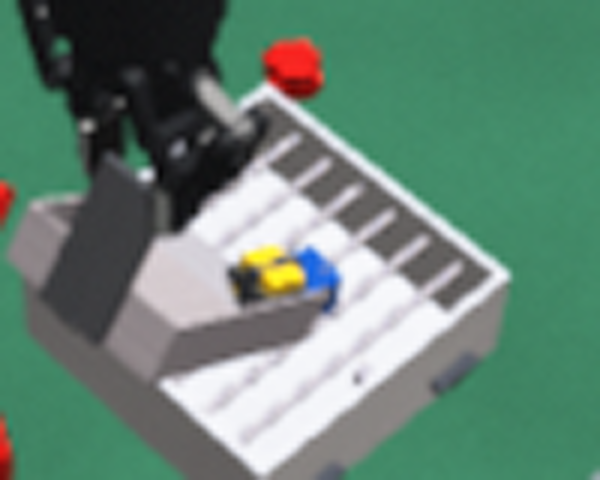

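>>> {"api": "arm_command", "payload": {
  "deltas": [
    [0, -0.006, 0.004, 0],
    [0, -0.006, 0.004, 0],
    [0, -0.004, 0.004, 0],
    [0, 0, 0, 0],
    [0, 0, 0, 0]
  ],
  "fingers": 0.0395
}}

```text
time: 20.58
tool_pos: [0.6482, -0.0332, 0.2111]
tcp_rot: [-1.209, 1.21, -1.209]
wrist_force: [-0.4, 0.5, -1.9]
width: 0.465
```

```bash
python3 v.py s22 230,150,330,230 6
```

```text
t 20.57 pos [ 0.6482 -0.0332  0.2111] head -90.01 F [-0.4  0.5 -1.9] w 0.0397
toolaxes [[-0.0, -1.0, -0.0], [-0.0, 0.0, -1.0], [1.0, -0.0, -0.0]]
now-axes delta [-0.0002  0.0281 -0.0252]
turn -0.0002 delta after turn [-0.0002  0.0281 -0.0252] q6 1.48
```

View pics/s22c.png

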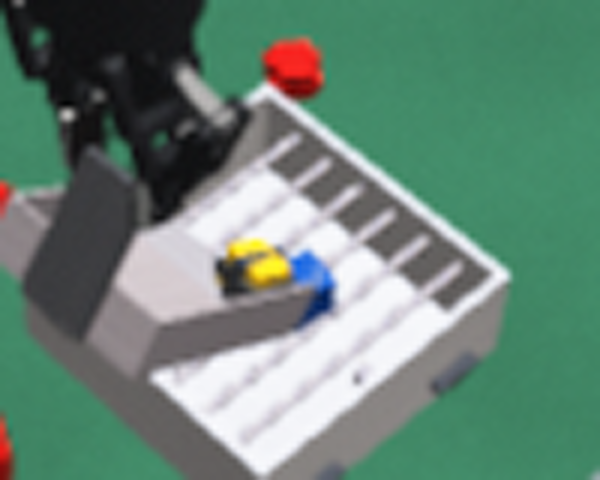

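>>> {"api": "arm_command", "payload": {
  "deltas": [
    [0, -0.004, 0, 0],
    [0, -0.004, 0, 0],
    [0, 0, 0.012, 0],
    [0, 0, 0, 0],
    [0, 0, 0, 0]
  ],
  "fingers": 0.0396
}}

```text
time: 21.25
tool_pos: [0.6604, -0.0332, 0.219]
tcp_rot: [-1.21, 1.21, -1.209]
wrist_force: [-0.4, 0.0, -2.2]
width: 0.467
```

```bash
python3 v.py s23 230,150,330,230 6
```

```text
t 21.25 pos [ 0.6604 -0.0332  0.219 ] head -90.01 F [-0.4  0.  -2.2] w 0.0398
toolaxes [[-0.0, -1.0, -0.0], [-0.001, 0.0, -1.0], [1.0, -0.0, -0.001]]
now-axes delta [-0.0002  0.036  -0.0374]
turn -0.0002 delta after turn [-0.0002  0.036  -0.0374] q6 1.48
```

View pics/s23c.png

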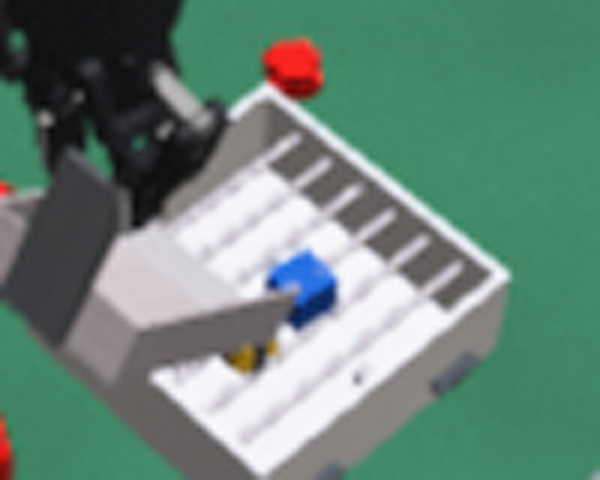

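```bash
python3 -c "
from h import *
snap('top','t2.png'); crop('t2.png',(180,130,300,250),'t2c.png',5)
crop('s23.png',(220,130,340,240),'s23d.png',6)"
```

```text
(no output)
```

View pics/t2c.png

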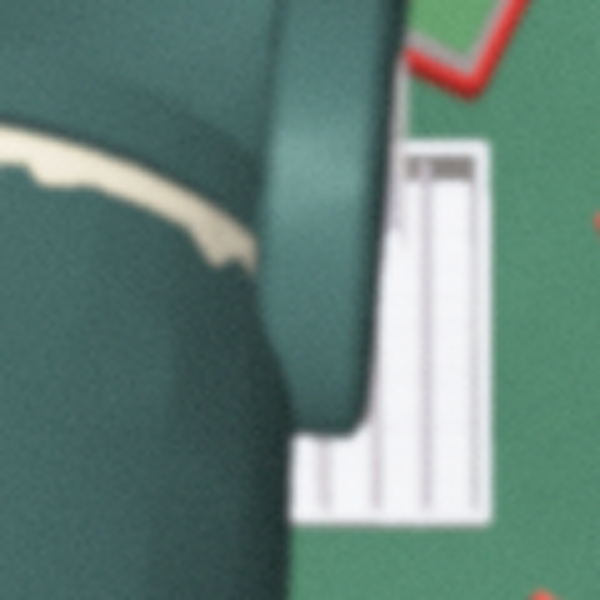

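View pics/s23d.png

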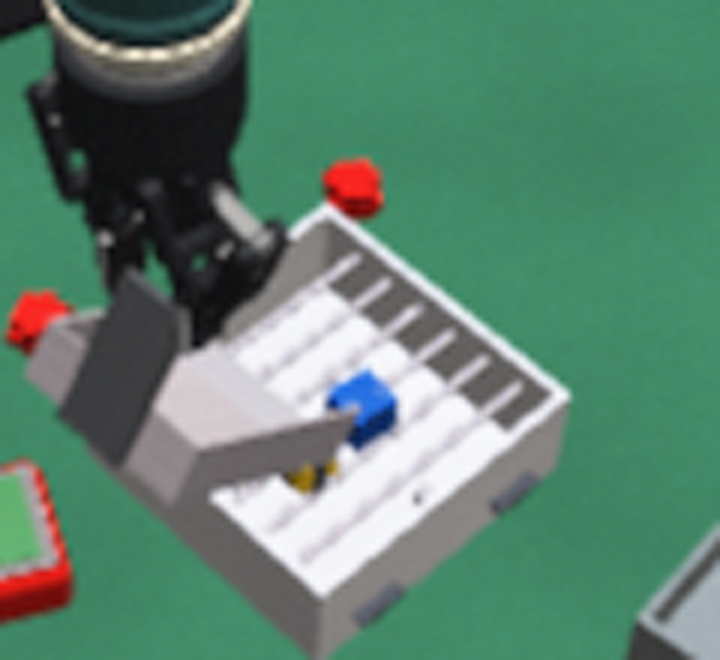

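>>> {"api": "arm_command", "payload": {
  "deltas": [
    [0, -0.01, 0, 0],
    [0, -0.02, 0, 0],
    [0, -0.01, 0, 0],
    [0, 0, -0.015, 0],
    [0, 0, 0.015, 0],
    [0, 0, -0.015, 0],
    [0, 0, 0.015, 0],
    [0, 0, 0, 0]
  ],
  "fingers": 0.03,
  "newtons": 60
}}

```text
time: 22.35
tool_pos: [0.6609, -0.0333, 0.2589]
tcp_rot: [-1.209, 1.209, -1.209]
wrist_force: [0.3, -0.5, -1.9]
width: 0.444
```

```bash
python3 v.py s24 210,110,340,240 6
```

```text
t 22.35 pos [ 0.6609 -0.0333  0.2589] head -90.01 F [ 0.3 -0.5 -1.9] w 0.0379
toolaxes [[-0.0, -1.0, -0.0], [0.0, 0.0, -1.0], [1.0, -0.0, 0.0]]
now-axes delta [-0.0003  0.0759 -0.0379]
turn -0.0002 delta after turn [-0.0003  0.0759 -0.0379] q6 1.48
```

View pics/s24c.png

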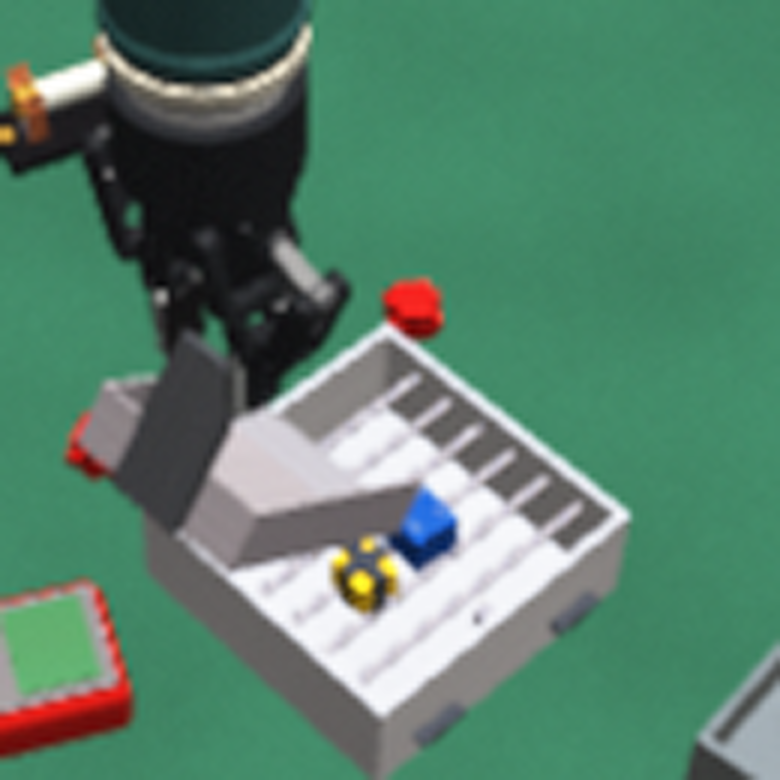

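>>> {"api": "arm_command", "payload": {
  "deltas": [
    [0.01, 0, -0.009, 0],
    [0.02, 0, -0.018, 0],
    [0.026, 0, -0.024, 0],
    [0.026, 0, -0.024, 0],
    [0.026, 0, -0.024, 0],
    [0.026, 0, -0.024, 0],
    [0.026, 0, -0.024, 0],
    [0.026, 0, -0.024, 0],
    [0.021, 0, -0.02, 0],
    [0.015, 0, -0.013, -0.02],
    [0.005, 0, -0.004, -0.05],
    [0, 0, 0, -0.06],
    [0, 0, 0, -0.05],
    [0, 0, 0, -0.026],
    [0, 0, 0, 0]
  ]
}}

```text
time: 24.28
tool_pos: [0.4515, -0.2606, 0.2594]
tcp_rot: [-1.299, 1.057, -1.057]
wrist_force: [0.6, 0.9, -1.1]
width: 0.447
```

```bash
python3 -c "
from h import *
go(.453,-.26,.15,101.8)
snap('scene','s25.png'); crop('s25.png',(200,60,340,200),'s25c.png',4)
snap('top','t3.png'); crop('t3.png',(180,130,340,280),'t3c.png',4)"
```

```text
t 24.27 pos [ 0.4515 -0.2606  0.2594] head -78.27 F [ 0.6  0.9 -1.1] w 0.0381
toolaxes [[0.203, -0.979, 0.0], [-0.0, -0.0, -1.0], [0.979, 0.203, -0.0]]
now-axes delta [-0.0003  0.1094  0.0016]
turn -0.0013 delta after turn [-0.0003  0.1094  0.0016] q6 0.8
```

View pics/s25c.png

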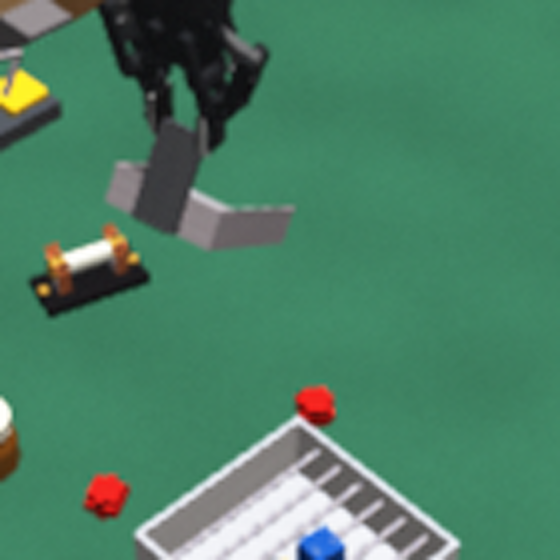

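View pics/t3c.png

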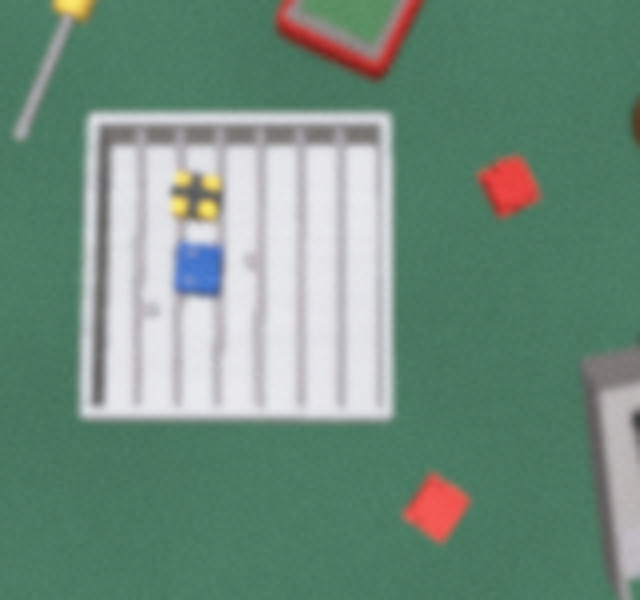

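>>> {"api": "arm_command", "payload": {
  "deltas": [
    [0, 0.02, 0, 0],
    [0, 0.03, 0, 0],
    [0, 0.03, 0, 0],
    [0, 0.02, 0, 0],
    [0, 0.01, 0, 0],
    [0, 0, 0, 0]
  ],
  "newtons": 30
}}

```text
time: 25.12
tool_pos: [0.4516, -0.2597, 0.1479]
tcp_rot: [-1.3, 1.058, -1.054]
wrist_force: [-0.1, -0.1, -1.9]
width: 0.44
```

```bash
python3 v.py s26 190,60,310,180 5
```

```text
t 25.12 pos [ 0.4516 -0.2597  0.1479] head -78.2 F [-0.1 -0.1 -1.9] w 0.0376
toolaxes [[0.204, -0.979, -0.002], [-0.002, 0.001, -1.0], [0.979, 0.204, -0.002]]
now-axes delta [-0.1869 -0.0352  0.214 ]
turn 0.2059 delta after turn [-0.2267 -0.0352  0.1713] q6 0.8
```

View pics/s26c.png

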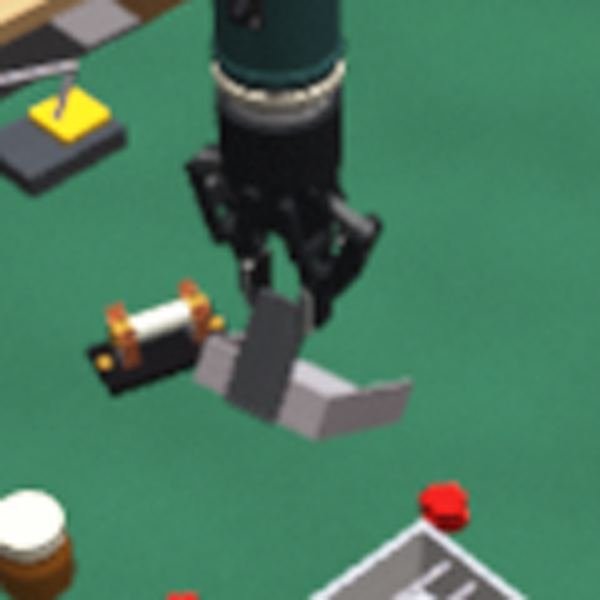

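>>> {"api": "arm_command", "payload": {
  "deltas": [
    [0, 0.005, 0, 0],
    [0, 0.005, 0, 0],
    [0, 0.005, 0, 0],
    [0, 0.005, 0.004, 0],
    [0, 0.005, 0.005, 0],
    [0, 0, 0, 0]
  ]
}}

```text
time: 25.92
tool_pos: [0.4619, -0.2584, 0.1244]
tcp_rot: [-1.299, 1.056, -1.056]
wrist_force: [0.4, 0.5, 0.3]
width: 0.446
```

```bash
python3 v.py s27 190,60,310,180 5
```

```text
t 25.93 pos [ 0.4619 -0.2584  0.1244] head -78.19 F [0.4 0.5 0.3] w 0.0381
toolaxes [[0.205, -0.979, 0.0], [0.0, -0.0, -1.0], [0.979, 0.205, 0.0]]
now-axes delta [-0.1877 -0.0586  0.2038]
turn 0.2062 delta after turn [-0.2254 -0.0586  0.1611] q6 0.81
```

View pics/s27c.png

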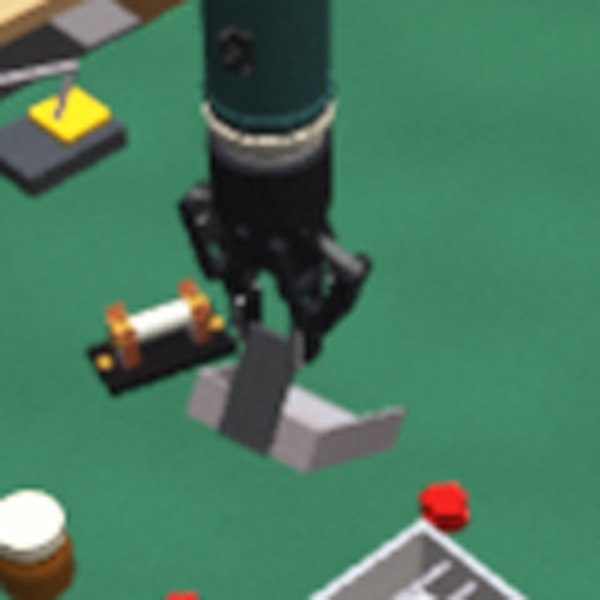

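>>> {"api": "arm_command", "payload": {
  "deltas": [
    [0, 0.006, 0.01, 0],
    [0, 0.006, 0.008, 0],
    [0, 0.006, 0.008, 0],
    [0, 0.006, 0.006, 0],
    [0, 0.006, 0.006, 0],
    [0, 0.006, 0.005, 0],
    [0, 0.006, 0.005, 0],
    [0, 0.006, 0.004, 0],
    [0, 0.006, 0.004, 0],
    [0, 0, 0, 0]
  ]
}}

```text
time: 27.22
tool_pos: [0.5154, -0.2465, 0.0692]
tcp_rot: [-1.3, 1.058, -1.054]
wrist_force: [2.3, 0.7, 2.5]
width: 0.446
```

```bash
python3 v.py s28 190,60,310,180 5
```

```text
t 27.23 pos [ 0.5154 -0.2465  0.0692] head -78.2 F [2.3 0.7 2.5] w 0.0381
toolaxes [[0.205, -0.979, -0.001], [-0.002, 0.001, -1.0], [0.979, 0.205, -0.002]]
now-axes delta [-0.1871 -0.1138  0.1488]
turn 0.206 delta after turn [-0.2136 -0.1138  0.1074] q6 0.88
```

View pics/s28c.png

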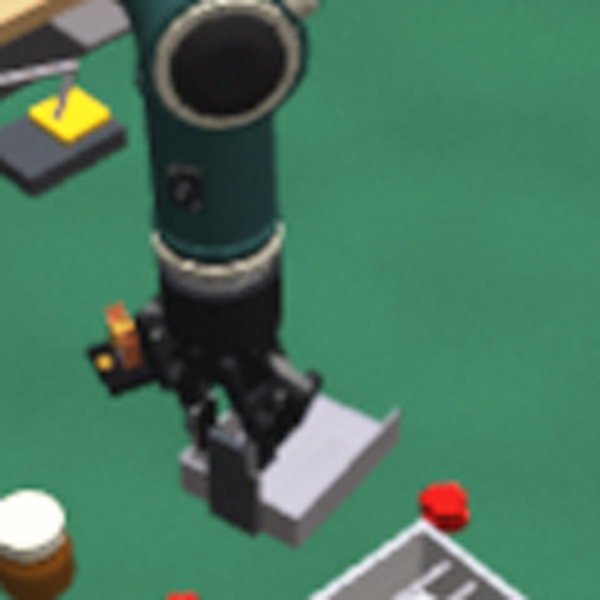

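>>> {"api": "arm_command", "payload": {
  "deltas": [
    [0, 0.004, 0.003, 0],
    [0, 0.003, 0.001, 0],
    [0, 0, 0, 0]
  ]
}}

```text
time: 27.65
tool_pos: [0.519, -0.2462, 0.0649]
tcp_rot: [-1.301, 1.058, -1.055]
wrist_force: [-7.0, 1.3, 14.6]
width: 0.445
```

>>> {"api": "arm_command", "payload": {
  "deltas": [
    [0, 0, 0, 0],
    [0, 0, 0, 0],
    [0, 0, 0, 0],
    [0, 0, 0, 0],
    [0, -0.03, 0, 0],
    [0, -0.05, 0, 0],
    [0, -0.05, 0, 0],
    [0, -0.03, 0, 0]
  ],
  "fingers": 0.06
}}

```text
time: 28.65
tool_pos: [0.521, -0.2467, 0.2265]
tcp_rot: [-1.299, 1.053, -1.059]
wrist_force: [0.1, -0.1, -0.3]
width: 0.704
```

```bash
python3 v.py s29 190,60,310,180 5; python3 -c "
from h import *
snap('top','t4.png'); crop('t4.png',(180,130,440,280),'t4c.png',3)"
```

```text
t 28.65 pos [ 0.521  -0.2467  0.2265] head -78.21 F [ 0.1 -0.1 -0.3] w 0.0601
toolaxes [[0.204, -0.979, 0.002], [0.004, -0.002, -1.0], [0.979, 0.204, 0.003]]
now-axes delta [-0.1885  0.0435  0.1434]
turn 0.2058 delta after turn [-0.2138  0.0435  0.1018] q6 0.88
```

View pics/s29c.png

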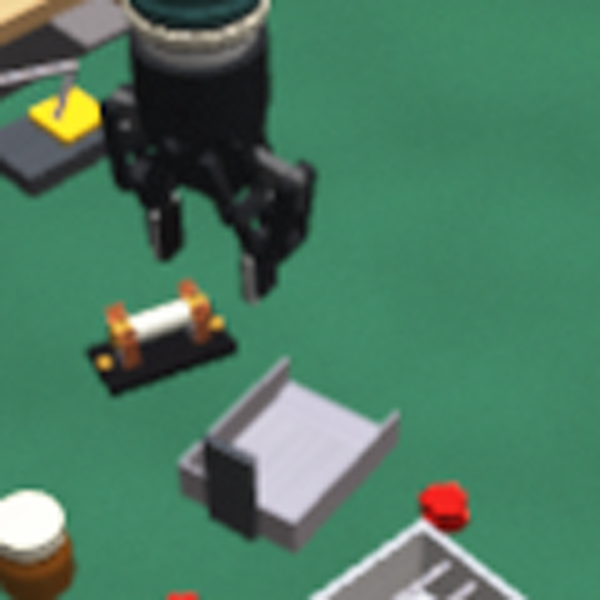

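View pics/t4c.png

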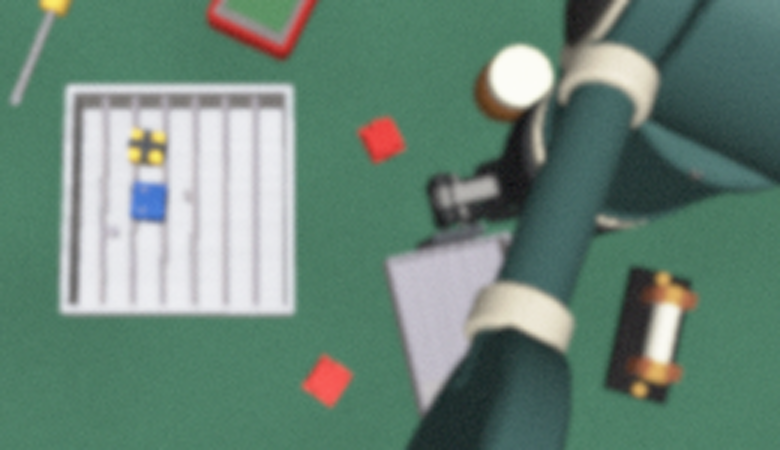

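Run:
```python
from h import *
c=load('t4.png'); i=c['color']; hsv=cv2.cvtColor(i,cv2.COLOR_RGB2HSV)
m=cv2.inRange(hsv,(105,120,60),(125,255,255)); m[:,:]*=1; m[:150]=0;m[240:]=0; m[:,280:]=0
k=cv2.findContours(m,0,2)[0]; k=max(k,key=cv2.contourArea); print(cv2.minAreaRect(k),cv2.boundingRect(k))
y=cv2.inRange(hsv,(20,100,120),(35,255,255)); y[:165]=0;y[200:]=0;y[:,:200]=0;y[:,260:]=0
p=cv2.findNonZero(y); r=cv2.minAreaRect(p); print(r)
for p,z in [((229.7,197.3),.078),((229.3,179.3),.08)]: print(onz(c,*p,z).round(4))
b=cv2.minAreaRect(k); print('blue',onz(c,*b[0],.075).round(4)); print('yel',onz(c,*r[0],.08).round(4))
for q in cv2.boxPoints(b): print(onz(c,*q,.078).round(4))
for q in cv2.boxPoints(r): print(onz(c,*q,.08).round(4))
s=load('s24.png'); crop('s24.png',(250,175,300,215),'s24d.png',12)
crop('t4.png',(200,160,260,220),'t4d.png',10)
```

```text
((229.0, 197.0), (10.0, 10.0), 90.0) (224, 192, 11, 11)
((228.78997802734375, 178.96998596191406), (9.475231170654297, 9.333809852600098), 8.13010311126709)
[ 0.5432 -0.0112  0.078 ]
[ 0.5848 -0.0104  0.08  ]
blue [ 0.5443 -0.0094  0.075 ]
yel [ 0.5856 -0.0092  0.08  ]
[0.5556 0.0019 0.078 ]
[ 0.5554 -0.0211  0.078 ]
[ 0.5322 -0.0211  0.078 ]
[0.5324 0.0018 0.078 ]
[0.5764 0.0031 0.08  ]
[5.981e-01 1.000e-04 8.000e-02]
[ 0.5947 -0.0215  0.08  ]
[ 0.5731 -0.0185  0.08  ]
```

View pics/s24d.png

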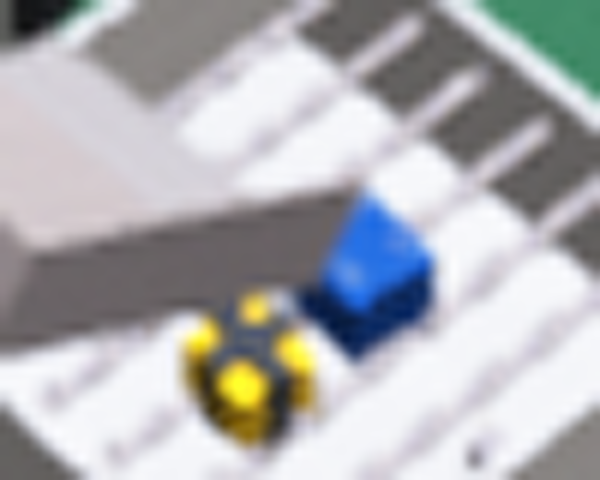

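View pics/t4d.png

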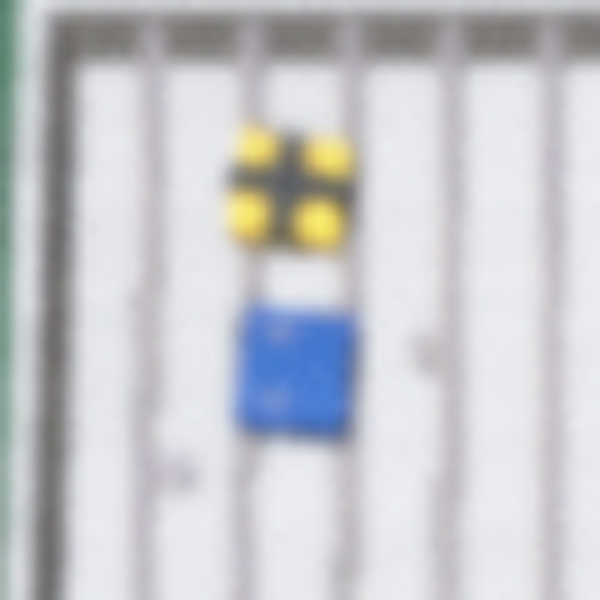

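>>> {"api": "arm_command", "payload": {
  "deltas": [
    [0, 0, 0, 0.1],
    [0, 0, 0, 0.106],
    [-0.04, 0, 0.004, 0],
    [-0.05, 0, 0.005, 0],
    [-0.05, 0, 0.005, 0],
    [-0.05, 0, 0.005, 0],
    [-0.046, 0, 0.0035, 0],
    [0, 0.04, 0, 0],
    [0, 0.05, 0, 0],
    [0, 0, 0, 0],
    [0, 0, 0, 0]
  ],
  "fingers": 0.06
}}

```text
time: 30.12
tool_pos: [0.5428, -0.0103, 0.1338]
tcp_rot: [-1.209, 1.21, -1.21]
wrist_force: [-0.2, -0.3, -0.3]
width: 0.704
```

```bash
python3 -c "
from h import *
go(.5435,-.0105,.056,90)"; python3 v.py s30 230,130,330,230 5
```

```text
t 30.12 pos [ 0.5428 -0.0103  0.1338] head -90.03 F [-0.2 -0.3 -0.3] w 0.0601
toolaxes [[-0.0, -1.0, -0.0], [0.0, 0.0, -1.0], [1.0, -0.0, 0.0]]
now-axes delta [0.0002 0.0778 0.0007]
turn -0.0005 delta after turn [0.0002 0.0778 0.0007] q6 1.51
t 30.12 pos [ 0.5428 -0.0103  0.1338] head -90.03 F [-0.2 -0.3 -0.3] w 0.0601
toolaxes [[-0.0, -1.0, -0.0], [0.0, 0.0, -1.0], [1.0, -0.0, 0.0]]
now-axes delta [ 0.0226 -0.0492  0.0802]
turn -0.0005 delta after turn [ 0.0227 -0.0492  0.0802] q6 1.51
```

View pics/s30c.png

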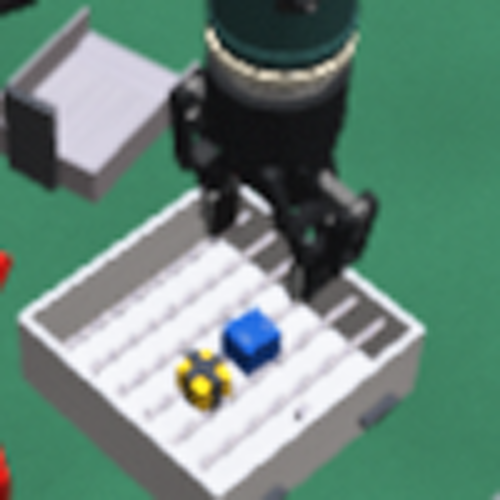

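>>> {"api": "arm_command", "payload": {
  "deltas": [
    [0, 0.03, 0.0007, 0],
    [0, 0.03, 0, 0],
    [0, 0.017, 0, 0],
    [0, 0, 0, 0],
    [0, 0, 0, 0]
  ]
}}

```text
time: 30.8
tool_pos: [0.5446, -0.0104, 0.0578]
tcp_rot: [-1.207, 1.207, -1.211]
wrist_force: [-0.1, -0.7, 0.3]
width: 0.704
```

>>> {"api": "arm_command", "payload": {
  "deltas": [
    [0, 0, 0, 0],
    [0, 0, 0, 0],
    [0, 0, 0, 0],
    [0, 0, 0, 0],
    [0, 0, 0, 0]
  ],
  "fingers": 0.015,
  "newtons": 40
}}

```text
time: 31.42
tool_pos: [0.5441, -0.0103, 0.0574]
tcp_rot: [-1.208, 1.208, -1.21]
wrist_force: [-1.1, -0.0, 6.2]
width: 0.295
```

>>> {"api": "arm_command", "payload": {
  "deltas": [
    [0, -0.02, 0, 0],
    [0, -0.04, 0, 0],
    [0, -0.04, 0, 0],
    [0, -0.02, 0, 0],
    [0, 0, 0, 0]
  ]
}}

```text
time: 32.05
tool_pos: [0.5446, -0.0103, 0.1782]
tcp_rot: [-1.206, 1.206, -1.211]
wrist_force: [-0.4, -0.2, 0.4]
width: 0.294
```

```bash
python3 v.py s31 230,100,330,230 5
python3 - <<'E'
from h import *
c=load('top0.png')
f=lambda u,v:(40+u/5,190+v/5)
for n,p,z in [('TL',(270,135),.04),('TR',(612,95),.04),('BL',(283,443),.04),('BR',(633,408),.04),('hinge',(427,102),.052),('pin',(55,115),.082),('ball',(408,450),.045)]: print(n,onz(c,*f(*p),z).round(4))
E
```

```text
t 32.05 pos [ 0.5446 -0.0103  0.1782] head -90.01 F [-0.4 -0.2  0.4] w 0.0251
toolaxes [[-0.0, -1.0, 0.0], [0.004, -0.0, -1.0], [1.0, -0.0, 0.004]]
now-axes delta [ 0.0227 -0.0045  0.0785]
turn -0.0002 delta after turn [ 0.0227 -0.0045  0.0785] q6 1.51
TL [0.5043 0.315  0.04  ]
TR [0.5219 0.1525 0.04  ]
BL [0.361  0.3004 0.04  ]
BR [0.3754 0.1383 0.04  ]
hinge [0.5181 0.2364 0.052 ]
pin [0.5107 0.3938 0.082 ]
ball [0.3577 0.2403 0.045 ]
```

View pics/s31c.png

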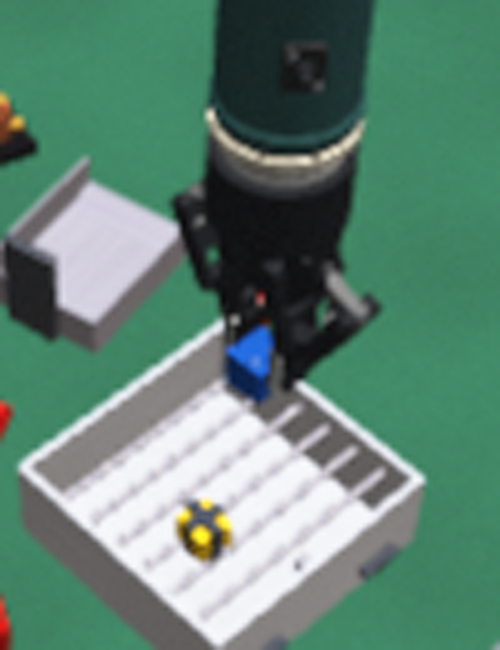

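>>> {"api": "arm_command", "payload": {
  "deltas": [
    [0, 0, 0, -0.1],
    [-0.035, 0, -0.008, 0],
    [-0.045, 0, -0.009, 0],
    [-0.05, 0, -0.01, 0],
    [-0.045, 0, -0.009, 0],
    [-0.038, 0, -0.0084, 0],
    [0, 0, 0, 0],
    [0, 0.04, 0, 0],
    [0, 0.03, 0, 0],
    [0, 0, 0, 0]
  ]
}}

```text
time: 33.35
tool_pos: [0.4745, 0.1952, 0.1022]
tcp_rot: [-1.263, 1.14, -1.134]
wrist_force: [-0.8, 0.1, -0.1]
width: 0.294
```

```bash
python3 -c "
from h import *
go(.479,.197,.014,90+5.8)
snap('scene','s32.png'); crop('s32.png',(300,150,440,300),'s32c.png',5)"
```

```text
t 33.35 pos [0.4745 0.1952 0.1022] head -84.32 F [-0.8  0.1 -0.1] w 0.0251
toolaxes [[0.099, -0.995, 0.003], [-0.008, -0.003, -1.0], [0.995, 0.099, -0.008]]
now-axes delta [-0.0015  0.0882  0.0054]
turn -0.0021 delta after turn [-0.0015  0.0882  0.0054] q6 1.81
```

View pics/s32c.png

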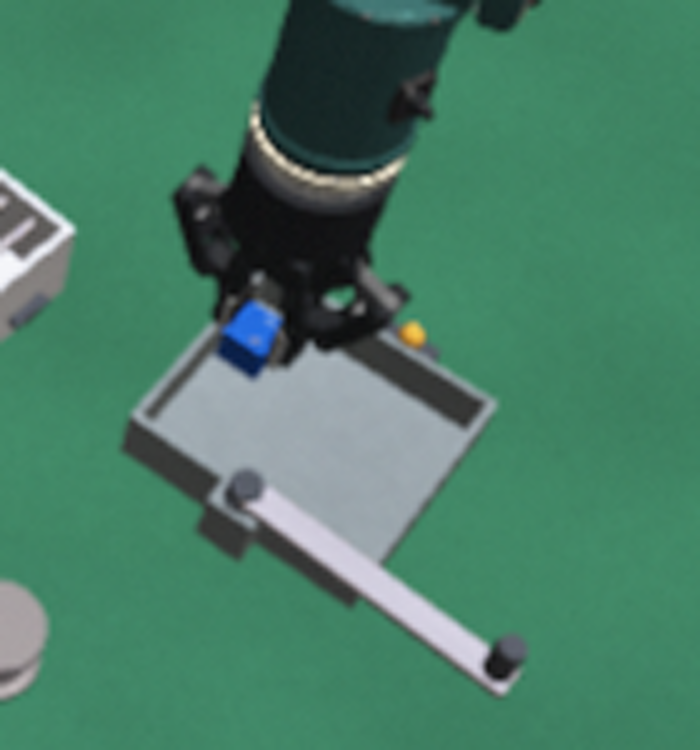

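>>> {"api": "arm_command", "payload": {
  "deltas": [
    [-0.001, 0.03, 0.004, 0],
    [0, 0.03, 0, 0],
    [0, 0.018, 0, 0],
    [0, 0.007, 0, 0],
    [0, 0, 0, 0],
    [0, 0, 0, 0]
  ]
}}

```text
time: 34.15
tool_pos: [0.4827, 0.1991, 0.0225]
tcp_rot: [-1.253, 1.134, -1.136]
wrist_force: [-0.1, 0.4, -0.9]
width: 0.294
```

>>> {"api": "arm_command", "payload": {
  "deltas": [
    [0, 0, 0, 0],
    [0, 0, 0, 0],
    [0, 0, 0, 0],
    [0, -0.03, 0, 0],
    [0, -0.05, 0, 0],
    [0, -0.05, 0, 0],
    [0, -0.03, 0, 0]
  ],
  "fingers": 0.04
}}

```text
time: 35.02
tool_pos: [0.4829, 0.1992, 0.1845]
tcp_rot: [-1.251, 1.133, -1.136]
wrist_force: [0.6, 0.4, 0.0]
width: 0.467
```

```bash
python3 -c "
from h import *
go(.585,-.010,.056,90-7)
snap('scene','s33.png'); crop('s33.png',(250,150,440,300),'s33c.png',4)"
```

```text
t 35.02 pos [0.4829 0.1992 0.1845] head -84.28 F [0.6 0.4 0. ] w 0.0399
toolaxes [[0.1, -0.995, -0.001], [0.004, 0.001, -1.0], [0.995, 0.1, 0.004]]
now-axes delta [0.2184 0.1286 0.0803]
turn 0.222 delta after turn [0.1954 0.1286 0.1264] q6 1.81
```

View pics/s33c.png

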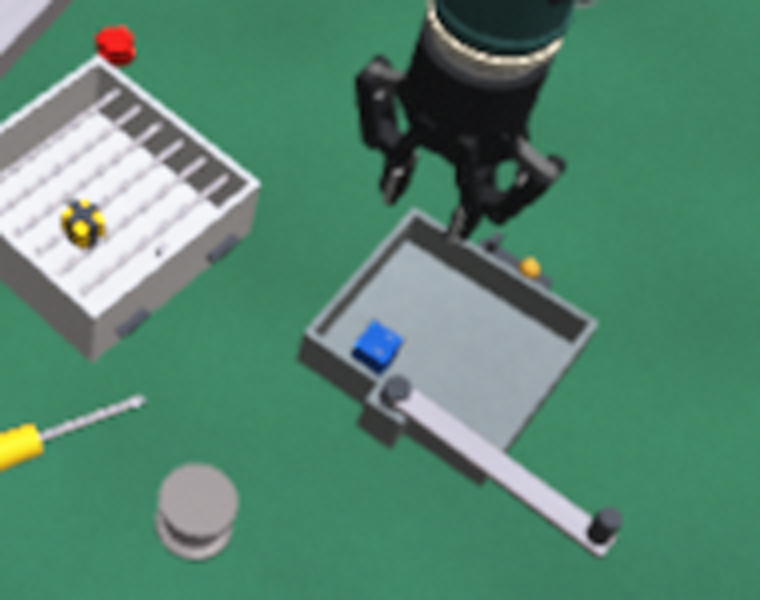

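>>> {"api": "arm_command", "payload": {
  "deltas": [
    [0, 0, 0, 0.11],
    [0, 0, 0, 0.112],
    [0.03, 0, 0.02, 0],
    [0.045, 0, 0.03, 0],
    [0.045, 0, 0.03, 0],
    [0.045, 0, 0.03, 0],
    [0.03, 0, 0.016, 0],
    [0, 0.03, 0, 0],
    [0, 0.03, 0, 0],
    [0, 0, 0, 0],
    [0, 0, 0, 0]
  ],
  "fingers": 0.06
}}

```text
time: 36.45
tool_pos: [0.5834, -0.0101, 0.1219]
tcp_rot: [-1.149, 1.298, -1.299]
wrist_force: [0.2, 0.5, -0.7]
width: 0.701
```

```bash
python3 -c "
from h import *
go(.585,-.010,.056,90-7)
snap('scene','s34.png'); crop('s34.png',(230,130,330,230),'s34c.png',5)
snap('top','t5.png'); crop('t5.png',(40,130,300,290),'t5c.png',3)"
```

```text
t 36.45 pos [ 0.5834 -0.0101  0.1219] head -96.99 F [ 0.2  0.5 -0.7] w 0.0599
toolaxes [[-0.122, -0.993, -0.0], [0.001, -0.0, -1.0], [0.993, -0.122, 0.001]]
now-axes delta [-0.0003  0.0659  0.0016]
turn 0.0002 delta after turn [-0.0003  0.0659  0.0016] q6 1.63
```

View pics/s34c.png

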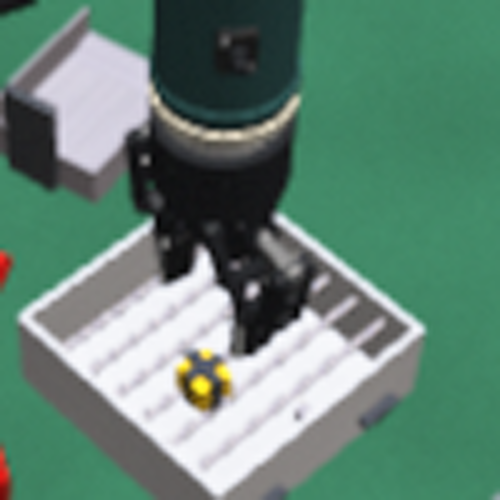

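View pics/t5c.png

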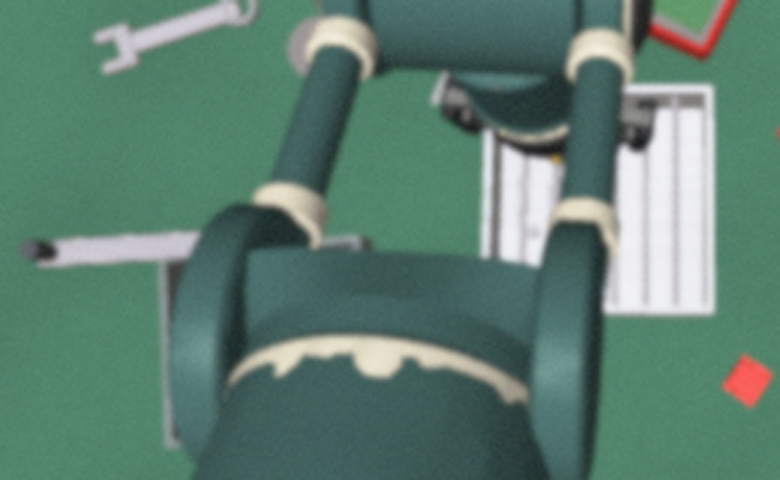

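>>> {"api": "arm_command", "payload": {
  "deltas": [
    [0, 0.03, 0.001, 0],
    [0, 0.025, 0, 0],
    [0, 0.01, 0, 0],
    [0, 0, 0, 0],
    [0, 0, 0, 0]
  ]
}}

```text
time: 37.17
tool_pos: [0.5852, -0.0103, 0.0578]
tcp_rot: [-1.147, 1.297, -1.3]
wrist_force: [1.0, -0.4, -0.4]
width: 0.701
```

>>> {"api": "arm_command", "payload": {
  "deltas": [
    [0, 0, 0, 0],
    [0, 0, 0, 0],
    [0, 0, 0, 0],
    [0, 0, 0, 0],
    [0, 0, 0, 0]
  ],
  "fingers": 0.015,
  "newtons": 40
}}

```text
time: 37.8
tool_pos: [0.5847, -0.0104, 0.0573]
tcp_rot: [-1.148, 1.297, -1.299]
wrist_force: [-0.4, -0.5, 5.2]
width: 0.315
```

>>> {"api": "arm_command", "payload": {
  "deltas": [
    [0, -0.02, 0, 0],
    [0, -0.04, 0, 0],
    [0, -0.04, 0, 0],
    [0, -0.02, 0, 0],
    [0, 0, 0, 0]
  ]
}}

```text
time: 38.42
tool_pos: [0.5852, -0.0104, 0.1784]
tcp_rot: [-1.146, 1.296, -1.301]
wrist_force: [0.1, -0.4, -0.8]
width: 0.315
```

```bash
python3 -c "
from h import *
go(.419,.191,.10,90+5.8)
snap('scene','s35.png'); crop('s35.png',(230,100,330,230),'s35c.png',5)"
```

```text
t 38.42 pos [ 0.5852 -0.0104  0.1784] head -97.0 F [ 0.1 -0.4 -0.8] w 0.0269
toolaxes [[-0.122, -0.993, -0.0], [0.004, -0.0, -1.0], [0.993, -0.122, 0.004]]
now-axes delta [-0.1796  0.0777 -0.1899]
turn -0.2234 delta after turn [-0.2172  0.0777 -0.1453] q6 1.63
```

View pics/s35c.png

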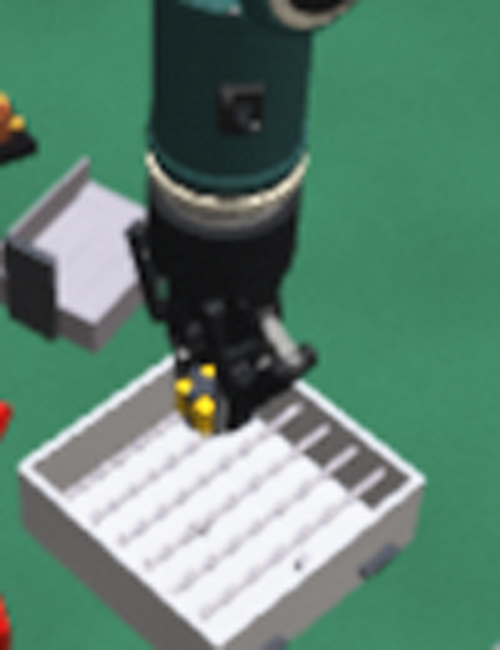

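>>> {"api": "arm_command", "payload": {
  "deltas": [
    [0, 0, 0, -0.11],
    [0, 0, 0, -0.113],
    [-0.03, 0, -0.02, 0],
    [-0.045, 0, -0.03, 0],
    [-0.048, 0, -0.032, 0],
    [-0.048, 0, -0.032, 0],
    [-0.03, 0, -0.021, 0],
    [-0.016, 0, -0.01, 0],
    [0, 0.04, 0, 0],
    [0, 0.03, 0, 0],
    [0, 0, 0, 0],
    [0, 0, 0, 0]
  ]
}}

```text
time: 39.98
tool_pos: [0.4176, 0.1908, 0.106]
tcp_rot: [-1.256, 1.135, -1.134]
wrist_force: [0.5, 1.0, -0.2]
width: 0.315
```

```bash
python3 -c "
from h import *
go(.419,.191,.018,90+5.8)
snap('scene','s36.png'); crop('s36.png',(300,150,440,300),'s36c.png',5)"
```

```text
t 39.98 pos [0.4176 0.1908 0.106 ] head -84.23 F [ 0.5  1.  -0.2] w 0.0269
toolaxes [[0.101, -0.995, 0.0], [-0.001, -0.0, -1.0], [0.995, 0.101, -0.001]]
now-axes delta [-0.      0.088   0.0015]
turn -0.0005 delta after turn [-0.      0.088   0.0015] q6 1.84
```

View pics/s36c.png

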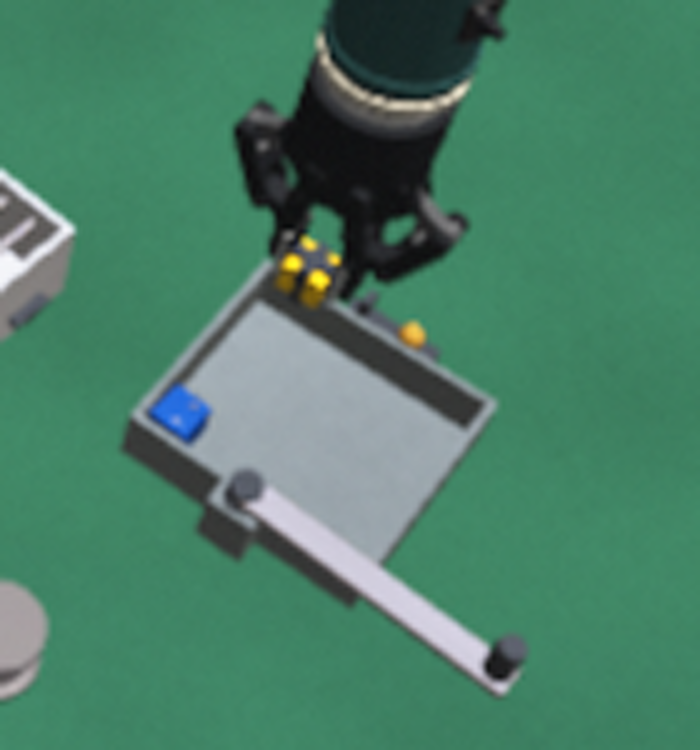

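>>> {"api": "arm_command", "payload": {
  "deltas": [
    [0, 0.03, 0.002, 0],
    [0, 0.03, 0, 0],
    [0, 0.02, 0, 0],
    [0, 0.006, 0, 0],
    [0, 0, 0, 0],
    [0, 0, 0, 0]
  ]
}}

```text
time: 40.78
tool_pos: [0.4211, 0.1917, 0.0216]
tcp_rot: [-1.253, 1.133, -1.135]
wrist_force: [0.1, 1.0, 0.5]
width: 0.321
```

>>> {"api": "arm_command", "payload": {
  "deltas": [
    [0, 0, 0, 0],
    [0, 0, 0, 0],
    [0, 0, 0, 0],
    [0, -0.03, 0, 0],
    [0, -0.05, 0, 0],
    [0, -0.05, 0, 0],
    [0, -0.04, 0, 0],
    [0, 0, 0, 0]
  ],
  "fingers": 0.042
}}

```text
time: 41.78
tool_pos: [0.4226, 0.1923, 0.1946]
tcp_rot: [-1.247, 1.13, -1.137]
wrist_force: [-0.6, -0.0, -1.3]
width: 0.49
```

```bash
python3 -c "
from h import *
go(.441,-.411,.20,90+5.8)
snap('scene','s37.png'); crop('s37.png',(180,80,440,300),'s37c.png',3)
snap('top','t6.png'); crop('t6.png',(40,190,440,290),'t6c.png',2)"
```

```text
t 41.77 pos [0.4226 0.1923 0.1946] head -84.22 F [-0.6 -0.  -1.3] w 0.0418
toolaxes [[0.101, -0.995, -0.002], [0.008, 0.003, -1.0], [0.995, 0.101, 0.008]]
now-axes delta [ 0.6021 -0.0071 -0.0424]
turn -0.0004 delta after turn [ 0.6021 -0.0071 -0.0426] q6 1.84
```

View pics/s37c.png

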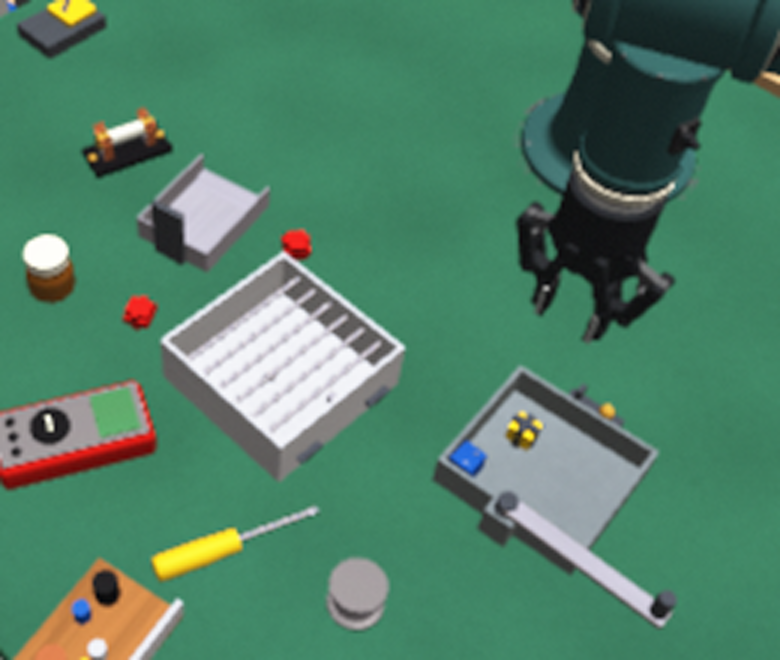

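Run:
```python
from h import *
for n,box in [('top0.png',(380,215,420,270)),('scene0.png',(200,110,245,145)),('scene37','')]:
    if n=='scene37': n='s37.png'; box=(200,110,245,145)
    c=load(n); i=c['color'].astype(int); x0,y0,x1,y1=box
    m=np.zeros(i.shape[:2],np.uint8); sub=i[y0:y1,x0:x1]; m[y0:y1,x0:x1]=((sub.min(2)>150))*255
    k=max(cv2.findContours(m,0,1)[0],key=cv2.contourArea); r=cv2.minAreaRect(k); M=cv2.moments(m,True); p=(M['m10']/M['m00'],M['m01']/M['m00'])
    vx,vy,_,_=cv2.fitLine(np.argwhere(m>0)[:,::-1].astype(np.float32),2,0,.01,.01).ravel()
    P=onz(c,*p,.042 if 'top' in n else .038); 
    a=onz(c,p[0]-8*vx,p[1]-8*vy,.04);b=onz(c,p[0]+8*vx,p[1]+8*vy,.04); d=b-a
    print(n,r,p,P.round(4),'ang',np.degrees(np.arctan(d[1]/d[0])).round(1))
crop('top0.png',(370,210,430,275),'f1.png',9)
crop('s37.png',(190,100,250,145),'f2.png',10)
```

```text
top0.png ((400.79510498046875, 240.45606994628906), (7.473204612731934, 19.83542251586914), 12.094757080078125) (400.82312925170066, 240.46938775510205) [ 0.4419 -0.4106  0.042 ] ang -15.8
scene0.png ((221.6500244140625, 122.95001220703125), (4.110960960388184, 11.384199142456055), 71.56504821777344) (228.58666666666667, 129.22666666666666) [ 0.4465 -0.3672  0.038 ] ang 85.9
s37.png ((221.6500244140625, 122.95001220703125), (4.110960960388184, 11.384199142456055), 71.56504821777344) (226.3939393939394, 127.43939393939394) [ 0.4461 -0.3798  0.038 ] ang 85.8
```

View pics/f1.png

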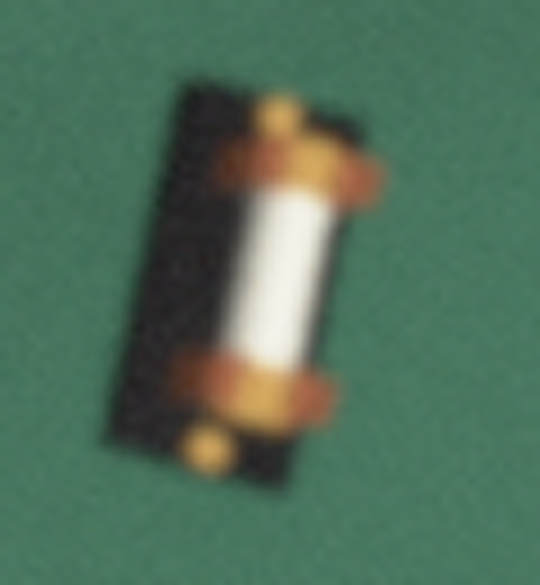

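View pics/t6c.png

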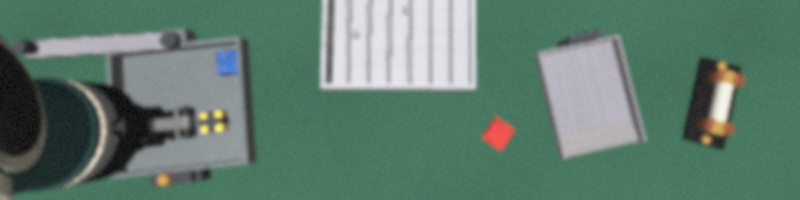

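Run:
```python
from h import *
c=load('top0.png'); s=load('s37.png')
print(onz(c,396.1,241.4,.01),onz(c,400.8,240.5,.034), onz(s,221.65,122.95,.034),onz(load('scene0.png'),221.65,122.95,.034), tri(c,(400.8,240.5),s,(221.65,122.95)))
q=[onz(c,370+u/9,210+v/9,.01) for u,v in [(185,78),(368,118),(103,445),(283,490)]]
for a,b in [(0,2),(1,3)]: d=q[a]-q[b]; print(np.linalg.norm(d),np.degrees(np.arctan2(d[1],d[0])))
print(np.linalg.norm(q[0]-q[1]))
```

```text
[ 0.44020295 -0.41162802  0.01      ] [ 0.4419187  -0.41367717  0.034     ] [ 0.44050801 -0.41369622  0.034     ] [ 0.44050801 -0.41369622  0.034     ] (array([ 0.44167731, -0.41270665,  0.03557135]), np.float64(0.0007750314479872738))
0.10246110338893416 -16.159711720902372
0.10381963241722808 -16.902089132148028
0.05046465347246369
```

View pics/f2.png

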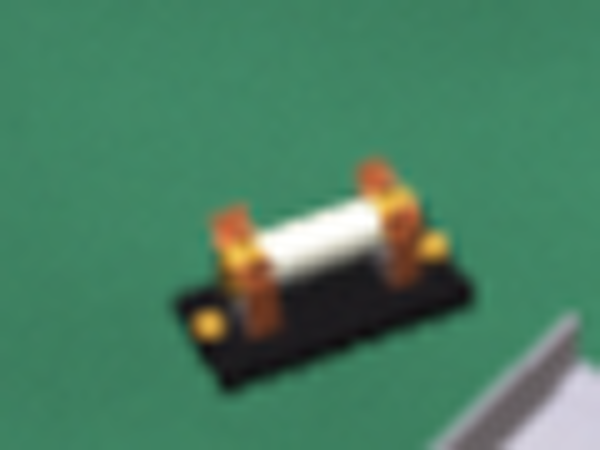

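>>> {"api": "arm_command", "payload": {
  "deltas": [
    [0.04, 0, -0.003, 0],
    [0.055, 0, -0.004, 0],
    [0.055, 0, -0.004, 0],
    [0.055, 0, -0.004, 0],
    [0.055, 0, -0.004, 0],
    [0.055, 0, -0.004, 0],
    [0.055, 0, -0.004, 0],
    [0.055, 0, -0.004, 0],
    [0.055, 0, -0.004, 0],
    [0.055, 0, -0.004, 0],
    [0.04, 0, -0.003, 0],
    [0.029, 0, -0.001, 0],
    [0, 0, 0, 0.13],
    [0, 0, 0, 0.13],
    [0, 0, 0, 0.129],
    [0, 0.04, 0, 0],
    [0, 0.04, 0, 0],
    [0, 0, 0, 0],
    [0, 0, 0, 0]
  ],
  "fingers": 0.048
}}

```text
time: 44.25
tool_pos: [0.4377, -0.4139, 0.11]
tcp_rot: [-1.059, 1.419, -1.417]
wrist_force: [0.8, 0.0, -0.2]
width: 0.564
```

```bash
python3 -c "
from h import *
go(.4412,-.4132,.016,73.5)
snap('scene','s38.png'); crop('s38.png',(180,60,280,160),'s38c.png',6)
snap('top','t7.png'); crop('t7.png',(340,190,440,290),'t7c.png',5)"
```

```text
t 44.25 pos [ 0.4377 -0.4139  0.11  ] head -106.51 F [ 0.8  0.  -0.2] w 0.0482
toolaxes [[-0.284, -0.959, -0.001], [-0.001, 0.001, -1.0], [0.959, -0.284, -0.001]]
now-axes delta [-0.0016  0.094   0.0033]
turn -0.0002 delta after turn [-0.0016  0.094   0.0033] q6 1.06
```

View pics/s38c.png

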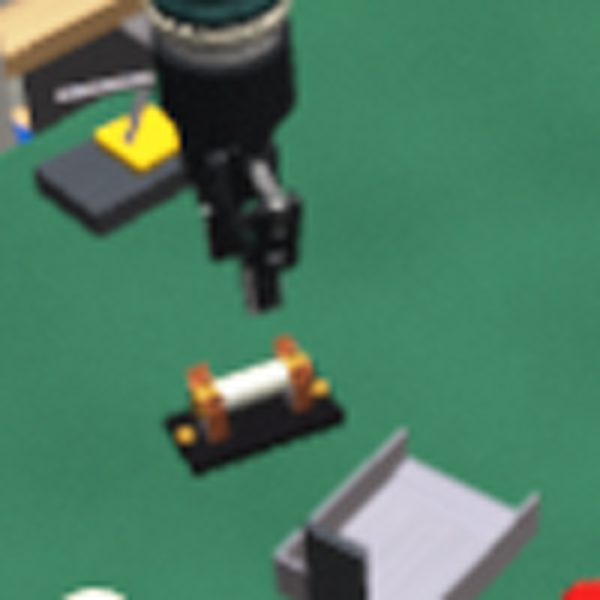

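View pics/t7c.png

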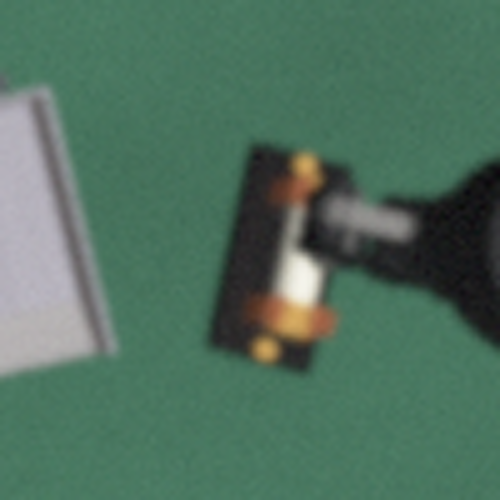

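>>> {"api": "arm_command", "payload": {
  "deltas": [
    [-0.001, 0.03, 0.003, 0],
    [0, 0.03, 0, 0],
    [0, 0.02, 0, 0],
    [0, 0.012, 0, 0],
    [0, 0, 0, 0],
    [0, 0, 0, 0]
  ]
}}

```text
time: 45.1
tool_pos: [0.4417, -0.4147, 0.0194]
tcp_rot: [-1.059, 1.417, -1.42]
wrist_force: [-0.0, -0.4, -0.0]
width: 0.558
```

>>> {"api": "arm_command", "payload": {
  "deltas": [
    [0, 0, 0, 0],
    [0, 0, 0, 0],
    [0, 0, 0, 0],
    [0, 0, 0, 0],
    [0, 0, 0, 0],
    [0, 0, 0, 0]
  ],
  "fingers": 0.01,
  "newtons": 70
}}

```text
time: 45.85
tool_pos: [0.4416, -0.4144, 0.0194]
tcp_rot: [-1.058, 1.417, -1.419]
wrist_force: [-0.8, 1.4, 6.7]
width: 0.203
```

```bash
python3 -c "
from h import *
go(.4412,-.4132,.016,73.5)
snap('scene','s39.png'); crop('s39.png',(180,60,280,160),'s39c.png',6)"
```

```text
t 45.85 pos [ 0.4416 -0.4144  0.0194] head -106.51 F [-0.8  1.4  6.7] w 0.0174
toolaxes [[-0.284, -0.959, 0.001], [0.001, -0.001, -1.0], [0.959, -0.284, 0.001]]
now-axes delta [-0.001   0.0034 -0.0007]
turn -0.0002 delta after turn [-0.001   0.0034 -0.0007] q6 1.06
```

View pics/s39c.png

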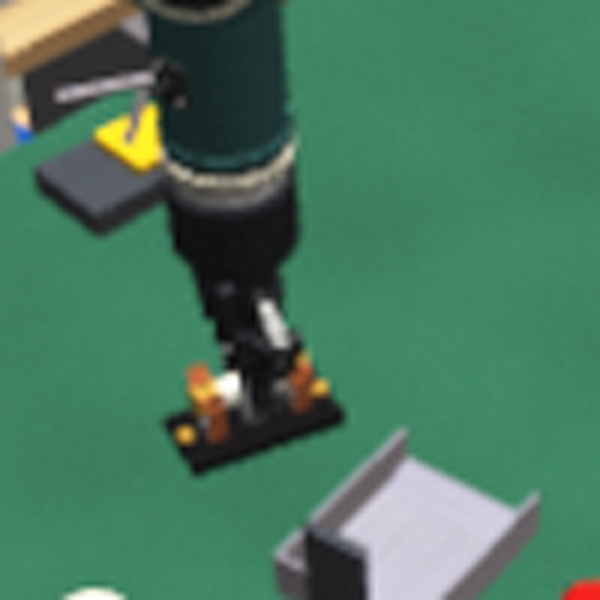

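>>> {"api": "arm_command", "payload": {
  "deltas": [
    [0, -0.003, 0, 0],
    [0, -0.004, 0, 0],
    [0, -0.005, 0, 0],
    [0, -0.005, 0, 0],
    [0, -0.008, 0, 0],
    [0, -0.02, 0, 0],
    [0, -0.04, 0, 0],
    [0, -0.05, 0, 0],
    [0, -0.03, 0, 0],
    [0, 0, 0, 0]
  ]
}}

```text
time: 47.15
tool_pos: [0.4435, -0.4168, 0.19]
tcp_rot: [-1.057, 1.408, -1.428]
wrist_force: [0.8, -1.2, -0.4]
width: 0.207
```

```bash
python3 -c "
from h import *
go(.438,.2565,.18,90+5.8)
snap('scene','s40.png'); crop('s40.png',(180,30,300,150),'s40c.png',5)
c=snap('top','t8.png'); crop('t8.png',(40,190,200,290),'t8c.png',5)"
```

```text
t 47.15 pos [ 0.4435 -0.4168  0.19  ] head -106.52 F [ 0.8 -1.2 -0.4] w 0.0177
toolaxes [[-0.284, -0.959, 0.006], [0.008, -0.008, -1.0], [0.959, -0.284, 0.01]]
now-axes delta [-0.644   0.0043 -0.1968]
turn -0.3896 delta after turn [-0.6705  0.0043  0.0626] q6 1.06
```

View pics/s40c.png

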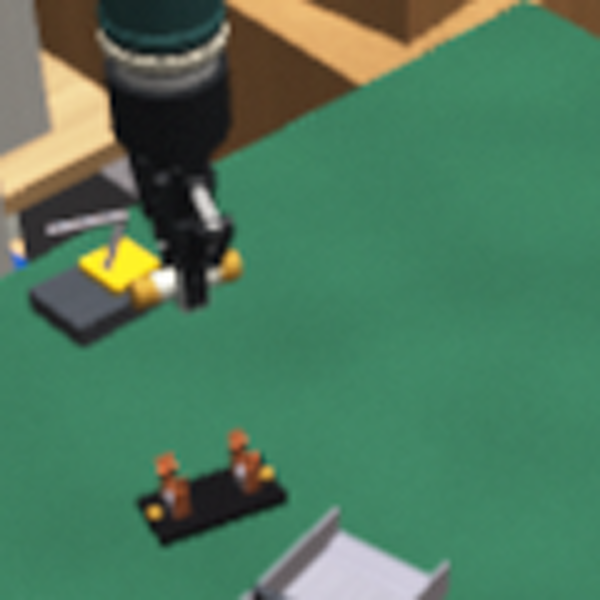

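View pics/t8c.png

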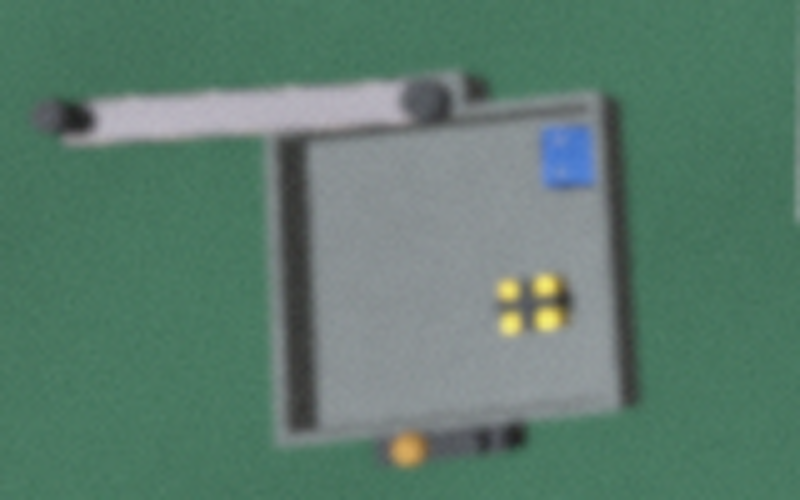

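>>> {"api": "arm_command", "payload": {
  "deltas": [
    [0, 0, 0, -0.13],
    [0, 0, 0, -0.13],
    [0, 0, 0, -0.13],
    [-0.035, 0, 0.003, 0],
    [-0.05, 0, 0.005, 0],
    [-0.055, 0, 0.005, 0],
    [-0.055, 0, 0.005, 0],
    [-0.055, 0, 0.005, 0],
    [-0.055, 0, 0.005, 0],
    [-0.055, 0, 0.005, 0],
    [-0.055, 0, 0.005, 0],
    [-0.055, 0, 0.005, 0],
    [-0.055, 0, 0.005, 0],
    [-0.055, 0, 0.005, 0],
    [-0.045, 0, 0.004, 0],
    [-0.035, 0, 0.0035, 0],
    [-0.015, 0, 0.002, 0],
    [0, 0.04, 0, 0],
    [0, 0.04, 0, 0],
    [0, 0, 0, 0]
  ]
}}

```text
time: 49.75
tool_pos: [0.4308, 0.2612, 0.0989]
tcp_rot: [-1.266, 1.139, -1.133]
wrist_force: [0.4, 0.8, 0.2]
width: 0.21
```

```bash
python3 -c "
from h import *
go(.4375,.261,.018,90+5.8)
snap('scene','s41.png'); crop('s41.png',(300,140,440,300),'s41c.png',5)"
```

```text
t 49.75 pos [0.4308 0.2612 0.0989] head -84.19 F [0.4 0.8 0.2] w 0.0179
toolaxes [[0.101, -0.995, 0.004], [-0.009, -0.005, -1.0], [0.995, 0.101, -0.009]]
now-axes delta [0.0005 0.0808 0.0075]
turn 0.0001 delta after turn [0.0005 0.0808 0.0075] q6 1.97
```

View pics/s41c.png

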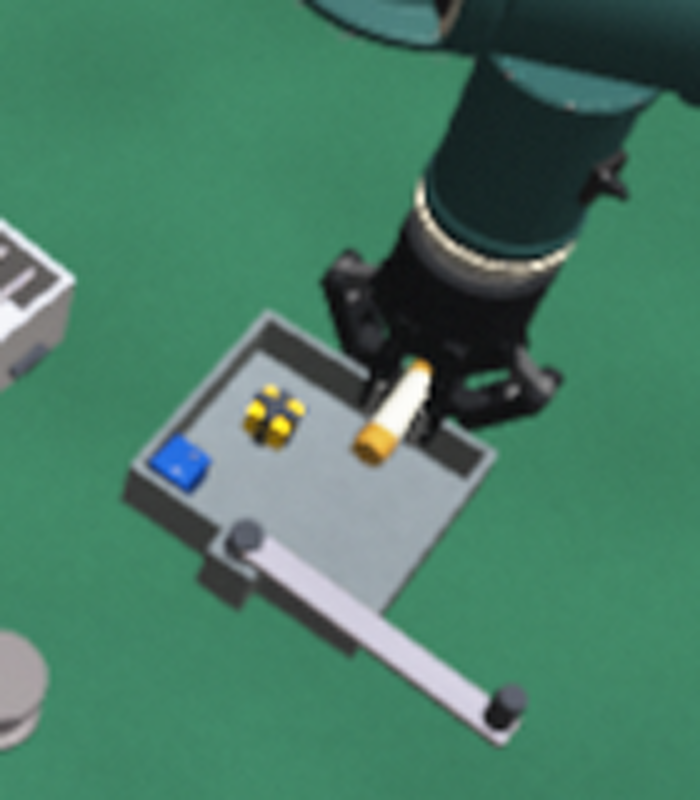

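>>> {"api": "arm_command", "payload": {
  "deltas": [
    [0, 0.03, 0.004, 0],
    [0, 0.03, 0.002, 0],
    [0, 0.015, 0, 0],
    [0, 0.008, 0, 0],
    [0, 0.005, 0, 0],
    [0, 0, 0, 0],
    [0, 0, 0, 0]
  ]
}}

```text
time: 50.68
tool_pos: [0.4411, 0.2648, 0.016]
tcp_rot: [-1.254, 1.133, -1.134]
wrist_force: [-0.0, -1.0, -0.4]
width: 0.209
```

```bash
python3 -c "
from h import *
go(.4375,.261,.007,90+5.8)
snap('scene','s42.png'); crop('s42.png',(300,140,440,300),'s42c.png',5)"
```

```text
t 50.67 pos [0.4411 0.2648 0.016 ] head -84.17 F [-0.  -1.  -0.4] w 0.0178
toolaxes [[0.102, -0.995, -0.0], [0.001, 0.001, -1.0], [0.995, 0.102, 0.001]]
now-axes delta [ 0.0035  0.009  -0.004 ]
turn 0.0006 delta after turn [ 0.0035  0.009  -0.004 ] q6 1.96
```

View pics/s42c.png

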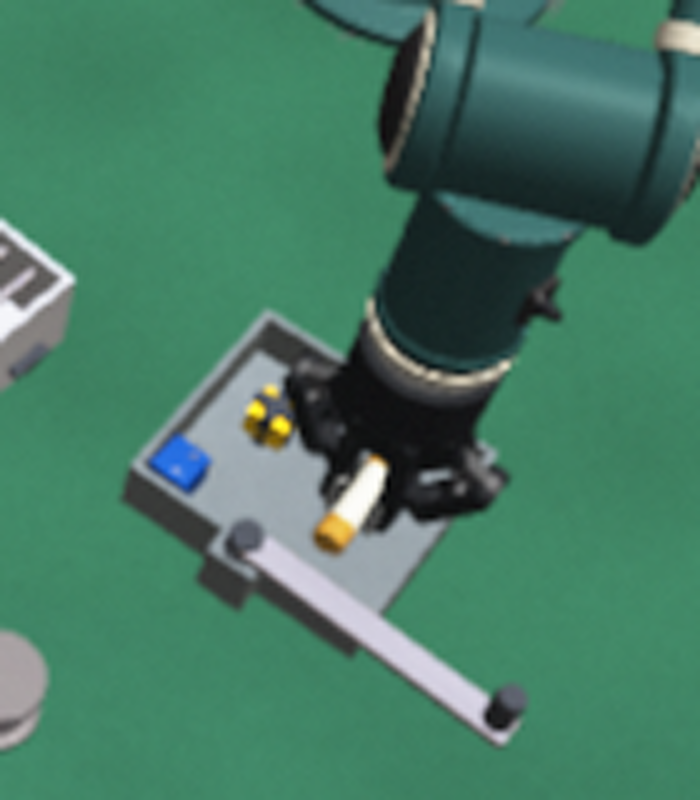

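>>> {"api": "arm_command", "payload": {
  "deltas": [
    [0.002, 0.004, 0, 0],
    [0, 0.003, 0, 0],
    [0, 0, 0, 0],
    [0, 0, 0, 0]
  ]
}}

```text
time: 51.22
tool_pos: [0.4407, 0.2625, 0.0082]
tcp_rot: [-1.256, 1.134, -1.134]
wrist_force: [0.5, -0.3, -0.5]
width: 0.202
```

>>> {"api": "arm_command", "payload": {
  "deltas": [
    [0, 0, 0, 0],
    [0, 0, 0, 0],
    [0, 0, 0, 0],
    [0, 0, 0, 0],
    [0, -0.02, 0, 0],
    [0, -0.04, 0, 0],
    [0, -0.05, 0, 0],
    [0, -0.05, 0, 0],
    [0, -0.02, 0, 0],
    [0, 0, 0, 0]
  ],
  "fingers": 0.032
}}

```text
time: 52.48
tool_pos: [0.4422, 0.2633, 0.1906]
tcp_rot: [-1.251, 1.132, -1.135]
wrist_force: [0.4, 1.0, 0.1]
width: 0.373
```

```bash
python3 -c "
from h import *
go(.4375,.261,.007,90+5.8)
snap('scene','s43.png'); crop('s43.png',(300,140,440,300),'s43c.png',5)
snap('top','t9.png')"
```

```text
t 52.48 pos [0.4422 0.2633 0.1906] head -84.17 F [0.4 1.  0.1] w 0.0319
toolaxes [[0.102, -0.995, -0.002], [0.004, 0.002, -1.0], [0.995, 0.102, 0.005]]
now-axes delta [ 0.0021  0.1836 -0.0058]
turn 0.0006 delta after turn [ 0.0021  0.1836 -0.0058] q6 1.96
```

View pics/s43c.png

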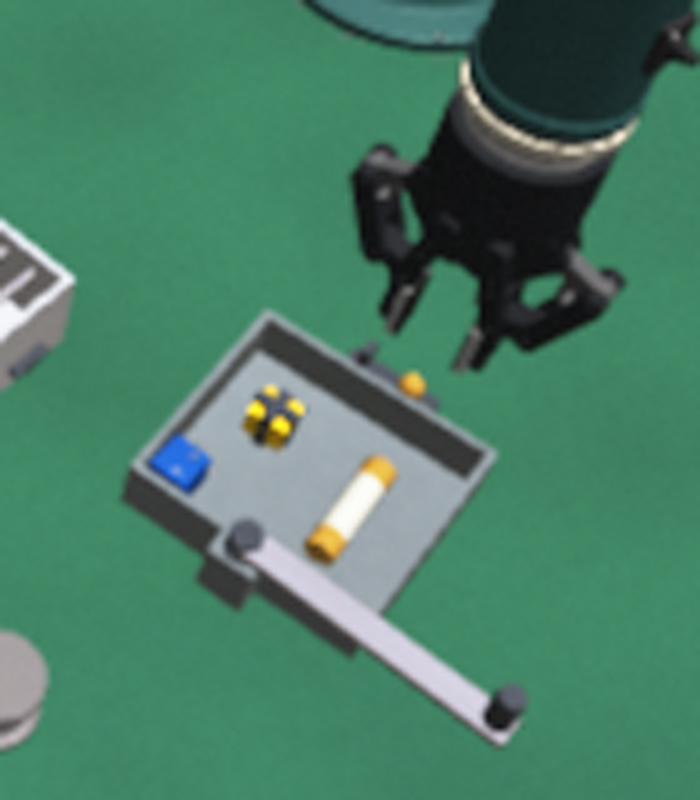

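Run:
```python
from h import *
s=load('s43.png'); c=load('t8.png')
crop('s43.png',(380,260,420,300),'p1.png',15); crop('t8.png',(40,200,100,230),'p2.png',12)
print(onz(s,402.4,279.6,.082), onz(c,40+50/5,190+115/5,.082), tri(s,(402.4,279.6),c,(50,213)))
```

```text
[0.51771176 0.40161796 0.082     ] [0.5106865  0.39607682 0.082     ] (array([0.51178289, 0.4013811 , 0.07256991]), np.float64(0.0004932407755903548))
```

View pics/p1.png

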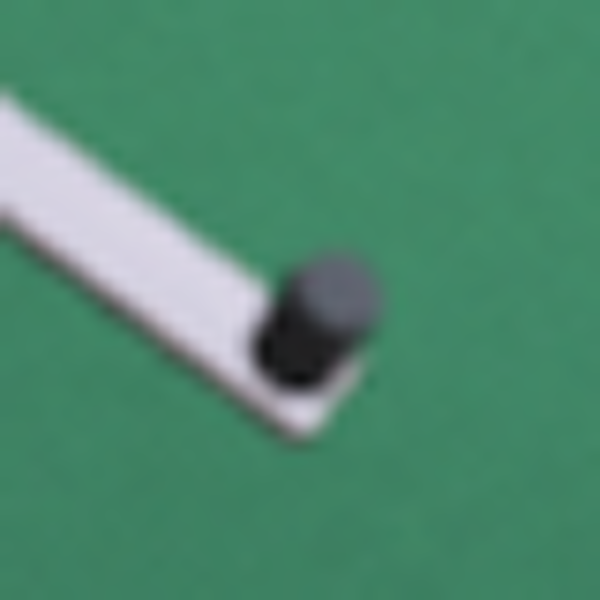

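View pics/p2.png

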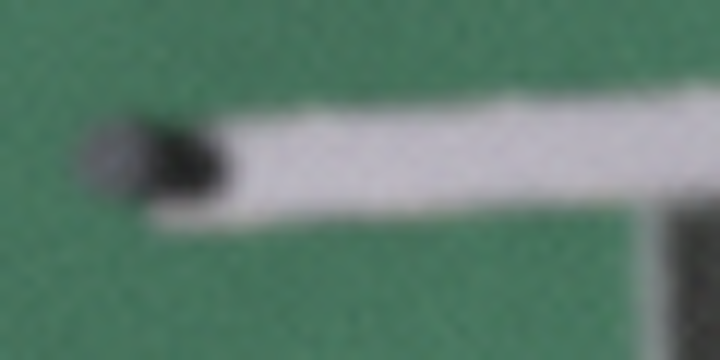

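Run:
```python
from h import *
s=load('s43.png'); c=load('t8.png')
for a,b,z in [((402.8,279.5),(49.6,213.3),.082),((400,283.7),(55.8,214.2),.052)]:
    print(onz(s,*a,z).round(4),onz(c,*b,z).round(4),tri(s,a,c,b)[0].round(4))
# hinge cap & bar ends edges
h=((300+246/5),(140+535/5))
for z in (.056,.06,.066): print(z,onz(s,*h,z).round(4),onz(c,40+427/5,190+100/5,z).round(4))
print(tri(s,h,c,(40+427/5,190+100/5)))
# tray corners scene top (z .04) outer
for p in [(267,312),(128,468),(497,455)]: print(onz(s,300+p[0]/5,140+p[1]/5,.04).round(4))
# ball
print('ball',tri(s,(300+413/5,140+382/5),c,(40+407/5,190+450/5)))
```

```text
[0.5167 0.4022 0.082 ] [0.51   0.3969 0.082 ] [0.5111 0.402  0.073 ]
[0.5141 0.4025 0.052 ] [0.5107 0.3998 0.052 ] [0.5112 0.4023 0.0474]
0.056 [0.5261 0.2422 0.056 ] [0.5186 0.2349 0.056 ]
0.06 [0.5284 0.243  0.06  ] [0.5182 0.2334 0.06  ]
0.066 [0.5319 0.2443 0.066 ] [0.5176 0.2312 0.066 ]
(array([0.51964582, 0.23951236, 0.04449856]), np.float64(0.0007216539755865856))
[0.3822 0.1502 0.04  ]
[0.5314 0.1634 0.04  ]
[0.3674 0.3076 0.04  ]
ball (array([0.35745439, 0.24318995, 0.0371691 ]), np.float64(0.0013018257337910131))
```

Run:
```python
from h import *
s=load('s33.png'); print(onz(s,250+377/4,150+343/4,.028).round(4),'true .4828 .1992')
s=load('s43.png'); print(onz(s,300+275/5,140+415/5,.028).round(4),'transf true .4218 .192')
print(onz(s,300+351/5,140+508/5,.015).round(4),'fuse true .441 .262')
c=load('t8.png'); print(onz(c,40+533/5,190+305/5,.035).round(4),'transf')
c=load('t9.png'); cv2.imwrite('pics/t9c.png',cv2.resize(c['color'][180:300,0:200,::-1],None,fx=4,fy=4))
```

```text
[0.4904 0.2028 0.028 ] true .4828 .1992
[0.4316 0.1973 0.028 ] transf true .4218 .192
[0.4428 0.2652 0.015 ] fuse true .441 .262
[0.4231 0.1882 0.035 ] transf
```

View pics/t9c.png

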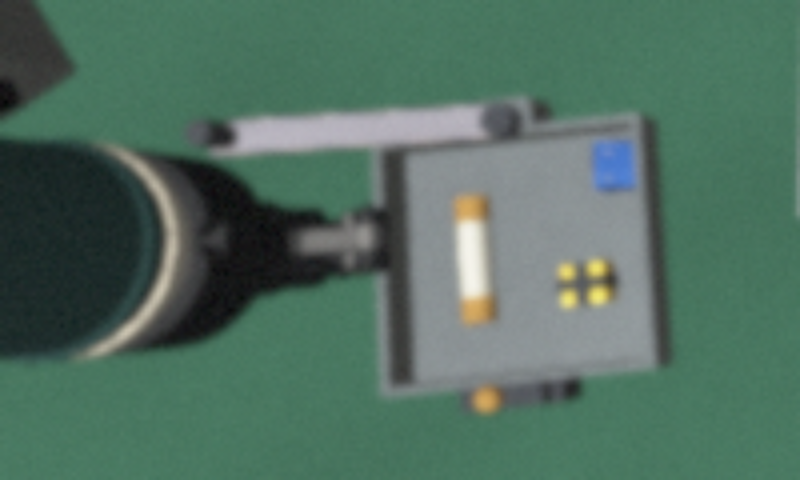

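>>> {"api": "arm_command", "payload": {
  "deltas": [
    [0, 0, 0, -0.168],
    [0, 0, 0, -0.168],
    [0, 0, 0, -0.168],
    [0, 0, 0, -0.168],
    [0, 0, 0, -0.168],
    [0, 0, 0, -0.168],
    [0, 0, 0, -0.168],
    [0, 0, 0, -0.168],
    [0, 0, 0, -0.169],
    [0.02, 0, 0.035, 0],
    [0.03, 0, 0.05, 0],
    [0.0237, 0, 0.0476, 0],
    [0, 0.04, 0, 0],
    [0, 0.03, 0, 0],
    [0, 0, 0, 0],
    [0, 0, 0, 0]
  ],
  "fingers": 0.05
}}

```text
time: 54.58
tool_pos: [0.5084, 0.398, 0.1179]
tcp_rot: [-1.571, -0.034, 0.035]
wrist_force: [0.2, -0.4, 0.4]
width: 0.585
```

```bash
python3 -c "
from h import *
go(.510,.399,.056,2.5)
snap('scene','s44.png'); crop('s44.png',(340,200,460,320),'s44c.png',5)
snap('top','t10.png'); crop('t10.png',(0,180,160,280),'t10c.png',5)"
```

```text
t 54.58 pos [0.5084 0.398  0.1179] head 2.51 F [ 0.2 -0.4  0.4] w 0.05
toolaxes [[0.999, 0.044, -0.001], [-0.001, -0.001, -1.0], [-0.044, 0.999, -0.001]]
now-axes delta [0.0017 0.0619 0.0009]
turn 0.0003 delta after turn [0.0017 0.0619 0.0009] q6 0.58
```

View pics/s44c.png

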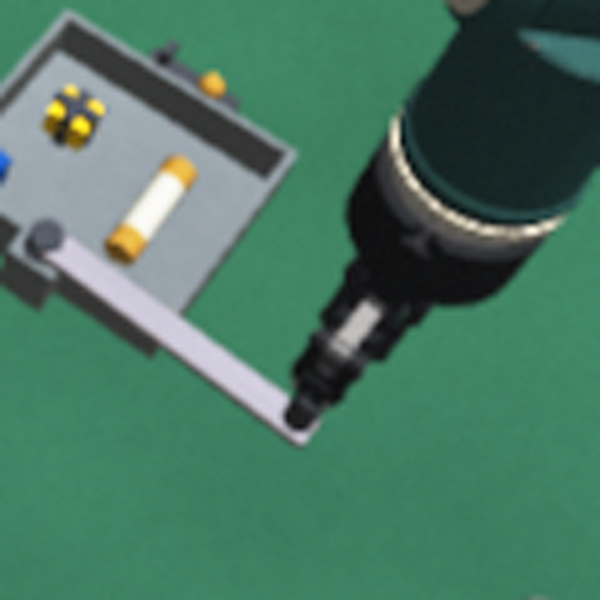

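View pics/t10c.png

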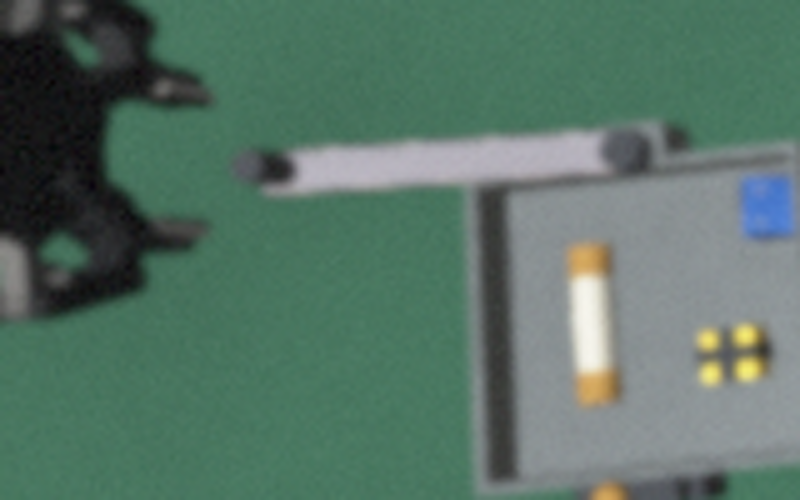

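Run:
```python
from h import *
c=load('t10.png')
for p in [(212,95),(208,230),(200,163)]: print(onz(c,p[0]/5,180+p[1]/5,.125).round(4))
print(onz(c,250/5,180+165/5,.082).round(4), onz(c,275/5,180+167/5,.065).round(4))
```

```text
[0.5369 0.3897 0.125 ]
[0.4787 0.3867 0.125 ]
[0.5074 0.3924 0.125 ]
[0.5107 0.3961 0.082 ] [0.5114 0.3944 0.065 ]
```

>>> {"api": "arm_command", "payload": {
  "deltas": [
    [0.002, 0.03, -0.002, 0],
    [0, 0.02, 0, 0],
    [0, 0.009, 0, 0],
    [0, 0, 0, 0],
    [0, 0, 0, 0]
  ]
}}

```text
time: 55.3
tool_pos: [0.5112, 0.3968, 0.0602]
tcp_rot: [-1.57, -0.036, 0.034]
wrist_force: [0.3, -1.1, 1.1]
width: 0.586
```

>>> {"api": "arm_command", "payload": {
  "deltas": [
    [0, 0, 0, 0],
    [0, 0, 0, 0],
    [0, 0, 0, 0],
    [0, 0, 0, 0],
    [0, 0, 0, 0]
  ],
  "fingers": 0.012,
  "newtons": 30
}}

```text
time: 55.92
tool_pos: [0.5111, 0.3967, 0.06]
tcp_rot: [-1.57, -0.035, 0.034]
wrist_force: [-0.6, 0.6, 4.9]
width: 0.171
```

```bash
python3 -c "
from h import *
go(.510,.399,.056,2.5)
snap('scene','s45.png'); crop('s45.png',(340,200,460,320),'s45c.png',5)
"
```

```text
t 55.92 pos [0.5111 0.3967 0.06  ] head 2.52 F [-0.6  0.6  4.9] w 0.0146
toolaxes [[0.999, 0.044, 0.001], [0.001, 0.001, -1.0], [-0.044, 0.999, 0.001]]
now-axes delta [-0.001   0.004   0.0023]
turn 0.0004 delta after turn [-0.001   0.004   0.0023] q6 0.58
```

View pics/s45c.png

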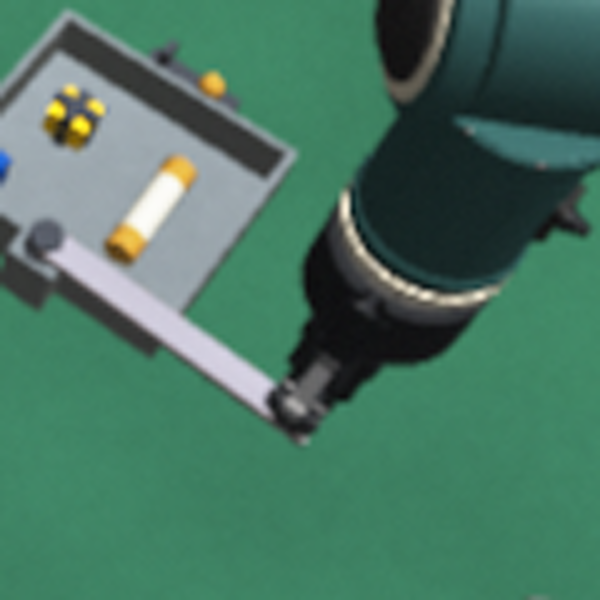

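>>> {"api": "arm_command", "payload": {
  "deltas": [
    [-0.0081, 0, -0.0002, -0.05],
    [-0.0161, 0, -0.0008, -0.1],
    [-0.0161, 0, -0.0008, -0.1],
    [-0.0161, 0, -0.0008, -0.1],
    [-0.0161, 0, -0.0008, -0.1],
    [-0.0161, 0, -0.0008, -0.1],
    [0, 0, 0, 0]
  ]
}}

```text
time: 56.85
tool_pos: [0.4286, 0.367, 0.06]
tcp_rot: [-1.523, -0.469, 0.465]
wrist_force: [5.4, -7.0, 3.7]
width: 0.171
```

```bash
python3 -c "
from h import *
go(.510,.399,.056,2.5)
snap('scene','s46.png'); crop('s46.png',(320,180,460,320),'s46c.png',5)
"
```

```text
t 56.85 pos [0.4286 0.367  0.06  ] head 34.17 F [ 5.4 -7.   3.7] w 0.0146
toolaxes [[0.827, 0.562, 0.001], [0.003, -0.002, -1.0], [-0.562, 0.827, -0.004]]
now-axes delta [ 0.0853  0.0042 -0.0192]
turn 0.5528 delta after turn [0.0827 0.0042 0.0285] q6 0.07
```

View pics/s46c.png

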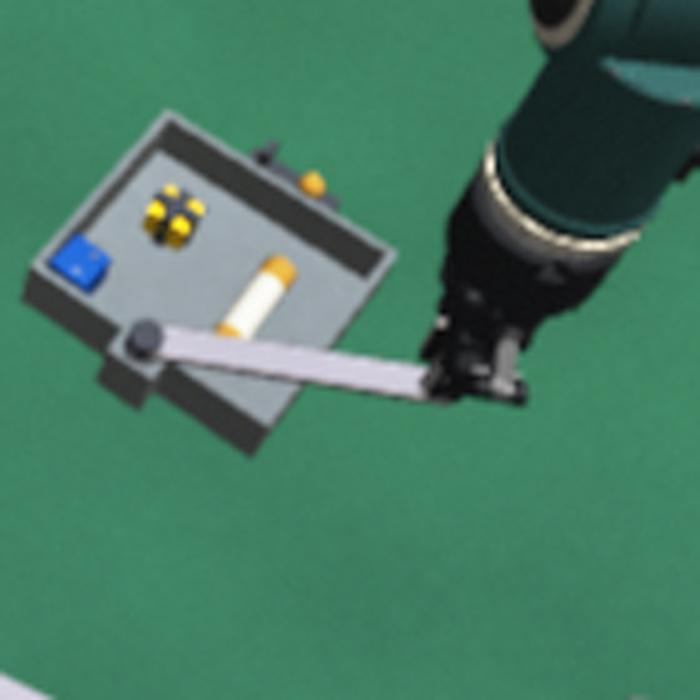

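>>> {"api": "arm_command", "payload": {
  "deltas": [
    [-0.0155, 0, -0.004, -0.1],
    [-0.0158, 0, -0.0008, -0.1],
    [-0.0158, 0, -0.0008, -0.1],
    [-0.0158, 0, -0.0008, -0.1],
    [-0.0158, 0, -0.0008, -0.1],
    [-0.0158, 0, -0.0008, -0.1],
    [0, 0, 0, 0]
  ]
}}

```text
time: 57.78
tool_pos: [0.373, 0.2928, 0.0601]
tcp_rot: [-1.366, -0.932, 0.925]
wrist_force: [6.4, -2.0, 0.2]
width: 0.174
```

```bash
python3 -c "
from h import *
go(.510,.399,.056,2.5)
snap('scene','s46.png'); crop('s46.png',(320,160,460,300),'s46c.png',5)
"
```

```text
t 57.77 pos [0.373  0.2928 0.0601] head 68.48 F [ 6.4 -2.   0.2] w 0.0149
toolaxes [[0.367, 0.93, 0.002], [0.005, 0.0, -1.0], [-0.93, 0.367, -0.004]]
now-axes delta [ 0.149   0.0048 -0.0885]
turn 1.1516 delta after turn [0.1414 0.0048 0.1001] q6 -0.58
```

View pics/s46c.png

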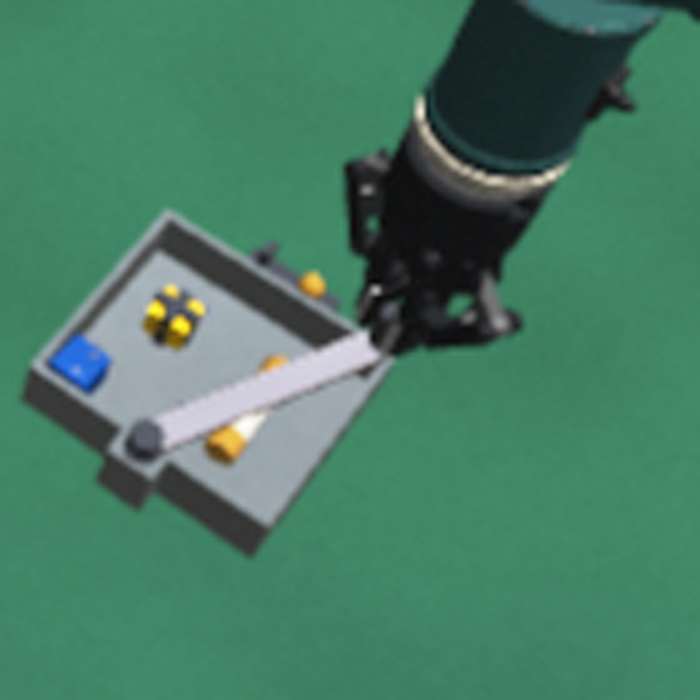

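>>> {"api": "arm_command", "payload": {
  "deltas": [
    [-0.0155, 0, -0.003, -0.1],
    [-0.0158, 0, -0.0008, -0.1],
    [-0.0158, 0, -0.0008, -0.1],
    [-0.012, 0, -0.0005, -0.08],
    [-0.011, 0, -0.0005, -0.06],
    [-0.007, 0, -0.0003, -0.035],
    [0, 0, 0, 0]
  ],
  "newtons": 50
}}

```text
time: 58.7
tool_pos: [0.3647, 0.2232, 0.0604]
tcp_rot: [-1.157, -1.286, 1.264]
wrist_force: [-2.9, 26.6, -5.2]
width: 0.164
```

```bash
python3 -c "
from h import *
go(.358,.2215,.056,95.7)
snap('scene','s47.png'); crop('s47.png',(320,160,460,300),'s47c.png',5)
"
```

```text
t 58.7 pos [0.3647 0.2232 0.0604] head 95.28 F [-2.9 26.6 -5.2] w 0.014
toolaxes [[-0.092, 0.996, 0.014], [0.003, 0.014, -1.0], [-0.996, -0.092, -0.005]]
now-axes delta [-0.0012  0.0043  0.0068]
turn -0.0073 delta after turn [-0.0011  0.0043  0.0068] q6 -1.19
```

View pics/s47c.png

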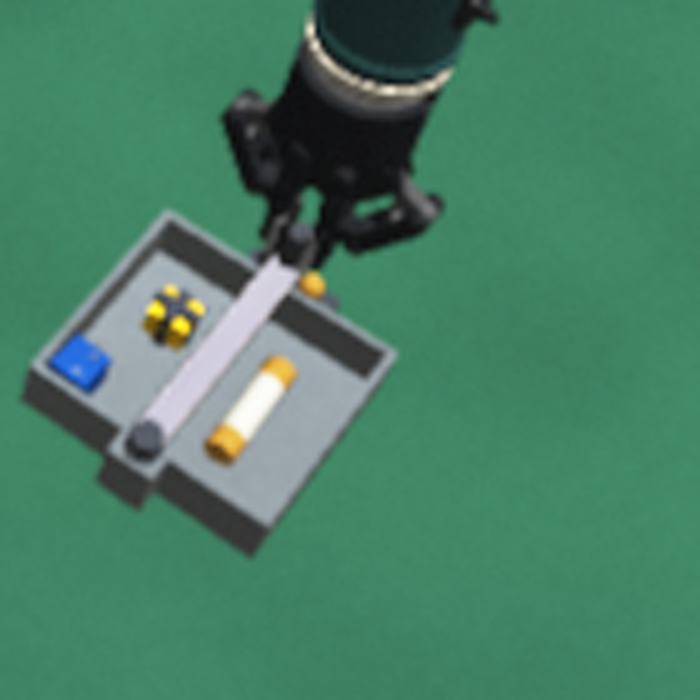

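>>> {"api": "arm_command", "payload": {
  "deltas": [
    [0.003, 0, 0, 0],
    [0, 0, 0, 0],
    [0, 0, 0, 0]
  ]
}}

```text
time: 59.12
tool_pos: [0.3646, 0.2237, 0.0603]
tcp_rot: [-1.16, -1.286, 1.272]
wrist_force: [0.1, 14.2, -1.2]
width: 0.164
```

>>> {"api": "arm_command", "payload": {
  "deltas": [
    [0, 0, 0, 0],
    [0, 0, 0, 0],
    [0, 0, 0, 0],
    [0, 0, 0, 0],
    [0, -0.02, 0, 0],
    [0, -0.04, 0, 0],
    [0, -0.05, 0, 0],
    [0, -0.05, 0, 0],
    [0, 0, 0, 0],
    [0, 0, 0, 0]
  ],
  "fingers": 0.045
}}

```text
time: 60.38
tool_pos: [0.3628, 0.2196, 0.2189]
tcp_rot: [-1.161, -1.281, 1.281]
wrist_force: [-0.3, -0.9, -0.5]
width: 0.529
```

```bash
python3 -c "
from h import *
go(.358,.2215,.056,95.7)
snap('scene','s48.png'); crop('s48.png',(320,140,440,260),'s48c.png',6)
c=snap('top','t11.png'); cv2.imwrite('pics/t11b.png',cv2.resize(c['color'][:,:,::-1],(768,576)))
crop('t11.png',(60,180,200,300),'t11c.png',5)
"
```

```text
t 60.38 pos [0.3628 0.2196 0.2189] head 95.62 F [-0.3 -0.9 -0.5] w 0.0451
toolaxes [[-0.098, 0.995, -0.0], [-0.0, -0.0, -1.0], [-0.995, -0.098, 0.0]]
now-axes delta [0.0024 0.1629 0.0045]
turn -0.0014 delta after turn [0.0024 0.1629 0.0045] q6 -1.18
```

View pics/s48c.png

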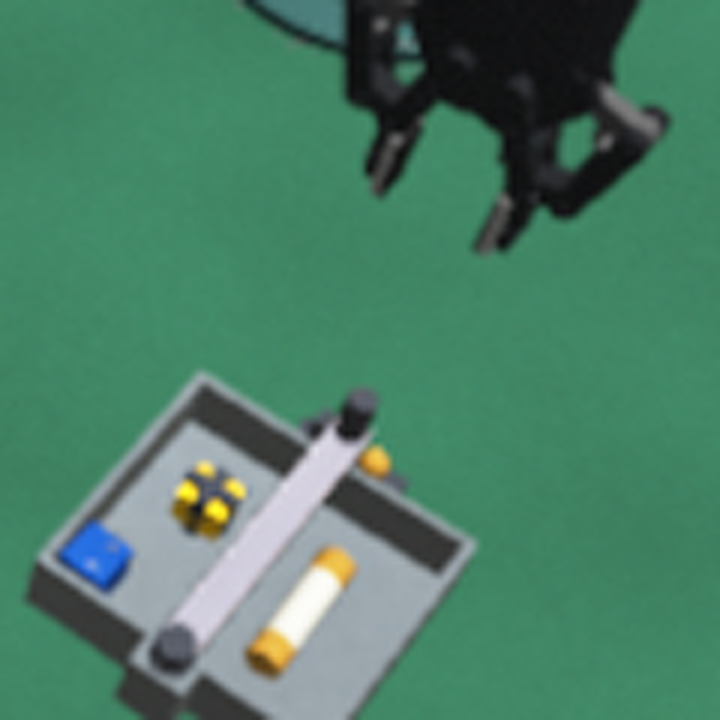

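View pics/t11c.png

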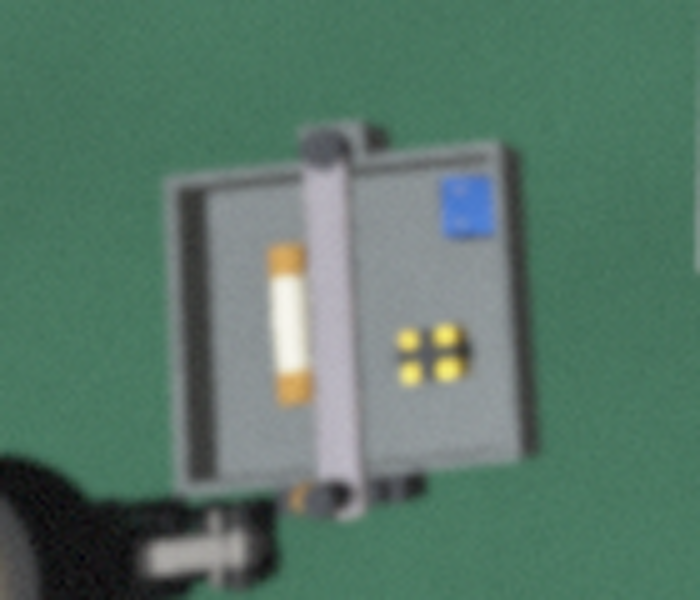

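View pics/t11b.png

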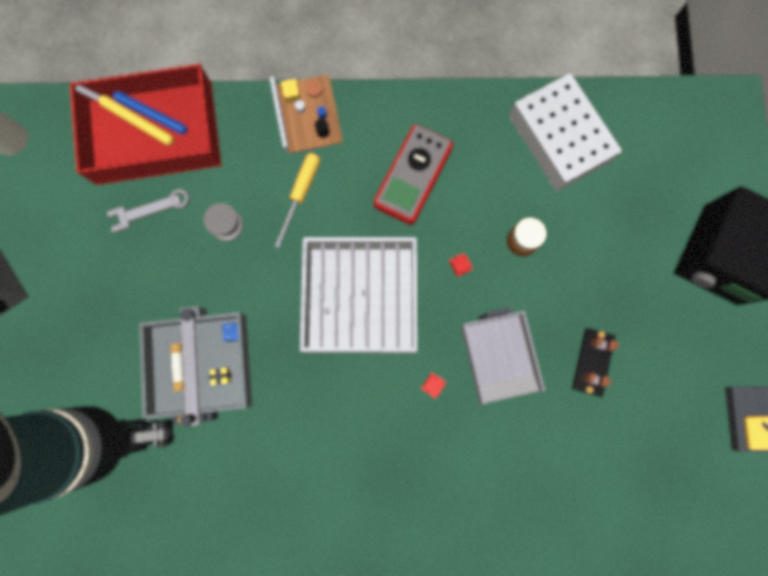

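```bash
python3 -c "
from h import *
print(job.finish_job())"
```

```text
the job is handed in; nothing more can be done
None
```

The job is done and handed in at about 60 s of the 210 s allowed; no verdict was reported.

- **Pan:** I gripped it by the edges of its handle tab and tipped it over the grate. This start had two large parts (transformer and relay) and two spacers. The spacers fell through and are visible in the catch box. The pan is back upright and empty on the bench, close to where it began.
- **Tray:** the transformer, relay and fuse all lie inside it. The fuse pulled out of its clips cleanly.
- **Keeper bar:** it came up hard against the stop at about 26 N, well above the 5–8 N the spring ball takes. The ball stands behind it, and the bar stayed put after I let go.
- **Bystanders:** the meter, screwdriver, spool, jar and red decoys look unmoved in the last top picture.

**What did not go smoothly:**
- The pan did not tip by itself at the lowest grip force. While I found how far to open the fingers, it slipped in the grip and dropped 1–2 cm onto the grate twice; nothing spilled.
- The relay shifted a few centimetres inside the tray while the arm was away from it, but it stayed in.
- The two cameras disagreed by up to about 1 cm near the tray. I settled that against known gripper positions before gripping the keeper pin.

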